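# Pack the record-cleaning kit box

### The arm

A 7-joint arm with a two-finger parallel gripper is mounted at the origin on the work surface. World frame = base frame: x ahead of the robot, y to its left, z up, the work surface at z = 0. Lengths are in m, angles in rad, forces in N, time in s.
With the tool pointing down it reaches from about 0.4 to 0.85 m from the base axis. Payload 10.4 kg.
Tool frame: the origin (TCP) lies at the very end of the fingers, on their centre line; the grasp point (between the pads) lies 19 mm behind it; z points along the fingers, y is the line along which they close (so a half turn about z gives the same grasp; the last joint's range is limited). The gripper opens to 87 mm and grips with 3 to 60 N. Pads are 19 mm wide; open, the fingers measure 117 mm over their backs; the gripper's body (75 mm by 190 mm) begins 51 mm behind the grasp point.
Start: joints at [1.153, 0.332, -0.065, 1.46, 0.022, 1.35, -0.088], TCP at [0.24, -0.577, 0.223] pointing down, gripper open.
Joint ranges: [-2.6, 2.6], [-0.5, 2.12], [-1.47, 1.34], [0.16, 2.42], [-1.27, 4.41], [0.06, 2.06], [-2.6, 2.6]. Speed limits (rad/s): [2.22, 2.22, 2.79, 2.79, 3.14, 3.14, 3.14].

### API

Orientations are given as a unit quaternion [x, y, z, w].
In Python, from bench import * gives the robot as it stands.
- The arm moves only by the tool carry_out, never from a script. Its argument "deltas" is a list of rows, each an object with "hand": the finger opening in mm, from 0 to 87; "dp": the shift along the tool's x, y, z each as a share of 250 mm, from -1 to 1, a list of three; "spin": the turn about the tool's z as a share of pi rad, from -1 to 1. In form: [{"hand": hand, "dp": [dx, dy, dz], "spin": spin}, ...]. A call has 1 to 20 rows; each row is the pose to reach, as a shift and turn from the pose commanded when the call began, along the tool's axes at that moment, turning the shorter way round; what a row does not reach only later rows make up. A row lasts 1/10 s, in which the tool goes at most 50 mm and 8.59 degrees, less where a joint would pass 70% of its speed; a pose out of reach is approached as far as the arm can. A call with a number of a shift or a turn outside -1 to 1 is refused whole. A call with a gripper value outside its range is refused whole. The fingers move at their own pace and stop on an object; "force" is the grip in N (left out, the last holds). Time passes only in rows, so rows that repeat a pose let the fingers close. It gives the time, the measured TCP pose, the force, the opening and the grip force at its end, in the units of the state.
- read_state(): the state, without advancing time (a new reading comes with each control period).
- camera(name): name is "scene" or "side" or "wrist"; returns the picture (480x640x3 uint8, red, green, blue); there is no depth.
- get_calibration(name): a dict with "fx", "fy", "cx", "cy" (pixels), "R" (3x3) and "t" (3): a world point X has camera coordinates R X + t; the wrist camera has in their place "mount" (4x4, takes a point from camera to tool coordinates, whose origin is the TCP and whose axes are the flange's). Camera axes: x right, y down, z forward; pixel columns grow to the right and rows downward; lengths in m; the calibration is good to about 2 mm. A picture is of the moment at which its call begins: read the wrist's pose just before it. get_calibration takes no time and is no camera call.
- close_job(): hands the job in; it is judged then, once.
The state is a dict: "time": time; "joint_positions": joint angles; "joint_vel": joint speeds; "joint_torque": joint torques, N m; "ee_pos": TCP position; "eef_rot": TCP orientation; "ft_force": force on the tool from outside, world axes, zero at the start; "torque": the same for the moment, N m; "width": finger opening in m; "grip_force": force on a finger pad.
Only numpy, scipy, OpenCV 4.12 (cv2) and the standard library are available. Lean on these libraries where they do the work, as an engineer would, in place of code of your own. Each camera call takes 0.05 s, during which the arm holds its last target. There are 200 camera calls.

### The job

Pack the cleaning kit into the open plywood box: first the long record brush from its sloping drying cradle under the flap, laid level on its bristles along one long wall, then the tall round bottle and the rectangular tin upright beside it, end to end. All three must stand flat on the box's floor; set them down gently, do not drop them, and leave the other small things on the counter where they are.

Things in the scene. Friction and masses are not known exactly. Their poses are not given: they have to be found in the camera images.
- kit: Open plywood box fixed to the counter, 148 x 106 x 35 mm outside, walls and floor 5 mm thick, inside 138 (its x) x 96 (its y) x 30 mm deep. Origin: centre of its underside; x along its long side, z up.
- kit_in (a point): Centre of the box's inner floor, 5 mm above the counter; axes as kit.
- brush: Record brush: aluminium bar on a black bristle strip (rigid); 130 mm long (x), 28 thick (y), 58 high (z); the lowest 16 mm are 22 mm thick. Origin: centre of the bristle underside; z towards the handle top. Same after a half turn. It starts in the drying cradle, its z leaning 30 degrees from vertical towards the robot, its +x end uppermost. Level in the box it rises 28 mm over the walls.
- bottle: Tall round amber glass bottle, closed, straight body 60 mm in diameter up to 100 mm, black cap 48 mm in diameter above it, 115 mm in all. Origin: centre of its underside, z up.
- tin: Rectangular closed steel tin, 70 (x) x 58 (y) x 95 mm high (z), standing upright. Origin: centre of its underside, z up. Same after a half turn.
- basin: White basin fixed to the counter, 240 (x) x 170 (y) mm, walls 35 mm high; it holds the drying cradle and carries the flap. Origin: centre of its underside, z up.
- cradle_mid (a point): Middle of the cradle's slope, 75 mm above the basin's underside, under the brush; axes as basin. The slope rises 30 degrees towards +x, with an end stop 18 mm high at its low end and guides 10 mm high along both sides of the brush.
- flap_edge (a point): Middle of the free edge of the clear acrylic flap, about 265 mm up; axes as basin. The flap (150 mm wide, 235 mm long, grey edges, rigid) runs from here down to its hinge at basin x +115 mm, z 62 mm, leaning 30 degrees from vertical over the cradle, parallel to the brush's z and 93 mm from its middle; it is in the way of a straight-down approach.
- clamp: Bystander: red plastic spindle clamp, 50 mm in diameter, 44 mm high. Origin: centre of underside.
- loupe: Bystander: glass and black magnifying loupe, 50 mm in diameter, 42 mm high. Origin: centre of underside.
- tweezers: Bystander: steel tweezers lying flat, 130 mm long along x, 8 mm high. Origin: centre of underside.
- swabjar: Bystander: short closed jar, 54 mm in diameter, 60 mm high. Origin: centre of underside.
- level: Bystander: round aluminium level, 44 mm in diameter, 18 mm high. Origin: centre of underside.
Mind the look-alikes: they are no part of the job. Leave any pink or turquoise look-alike of the tin alone.

How it is judged:
By the outcome, as a careful person would: the job done as asked, in the order asked, and still so for the second after the job is handed in, with the robot touching nothing.
It also fails if it takes over 72 s, if anything falls off the work surface, if the arm or the gripper's body presses on something with over 40 N, if the wrist force passes 120 N, or if a joint passes its speed limit or range.

## Working session

There is one attempt and no reset: what is moved stays moved. The work goes in short steps, Python scripts to look and compute and a tool call to move; the robot and the scene stay as the last step left them, time stands still between calls to the robot, and variables do not carry over. Pictures are saved under pics/ and viewed, at most 10 in all, crops included, and the job is handed in when it is done.

Besides the shell and the picture viewer there is one more tool, called after "Call:" as name(argument=value, ...) on one line, values as JSON. carry_out: Moves the arm, as the interface text tells. Its arguments: {"type":"object","properties":{"deltas":{"type":"array","items":{"type":"object","properties":{"hand":{"type":"number"},"dp":{"type":"array","items":{"type":"number","minimum":-1,"maximum":1}},"spin":{"type":"number","minimum":-1,"maximum":1}}}},"force":{"type":"number"}},"required":["deltas"]}

```bash
mkdir -p pics; ls; python3 - <<'E'
from bench import *
import cv2,numpy as np
s=read_state();print({k:np.round(v,3).tolist() for k,v in s.items()})
for n in ("scene","side","wrist"):
    c=get_calibration(n);print(n,{k:np.round(v,3).tolist() for k,v in c.items()})
    cv2.imwrite(f"pics/{n}0.png",camera(n)[:,:,::-1])
E
```

```text
pics
{'time': 0.0, 'joint_positions': [1.153, 0.333, -0.065, 1.461, 0.022, 1.35, -0.088], 'joint_vel': [-0.002, 0.0, -0.002, 0.0, 0.002, 0.0, 0.001], 'joint_torque': [-0.0, -62.325, 0.025, -38.991, -0.061, 0.04, 0.0], 'ee_pos': [0.24, -0.577, 0.222], 'eef_rot': [0.981, 0.196, -0.0, -0.001], 'ft_force': [0.4, 1.038, 0.213], 'torque': [0.043, -0.025, -0.043], 'grip_force': 0.0, 'width': 0.087}
scene {'fx': 579.157, 'fy': 579.157, 'cx': 325.948, 'cy': 232.976, 'R': [[0.521, 0.854, -0.006], [0.669, -0.412, -0.618], [-0.53, 0.318, -0.786]], 't': [-0.28, -0.294, 1.557]}
side {'fx': 452.072, 'fy': 452.072, 'cx': 319.686, 'cy': 242.574, 'R': [[-0.894, -0.449, -0.013], [-0.343, 0.701, -0.625], [0.289, -0.554, -0.781]], 't': [0.481, 0.316, 0.866]}
wrist {'fx': 383.178, 'fy': 383.178, 'cx': 320.742, 'cy': 239.862, 'mount': [[0.001, -0.961, -0.276, 0.074], [1.0, 0.001, 0.001, 0.0], [-0.001, -0.276, 0.961, -0.163], [0.0, 0.0, 0.0, 1.0]]}
```

View pics/scene0.png

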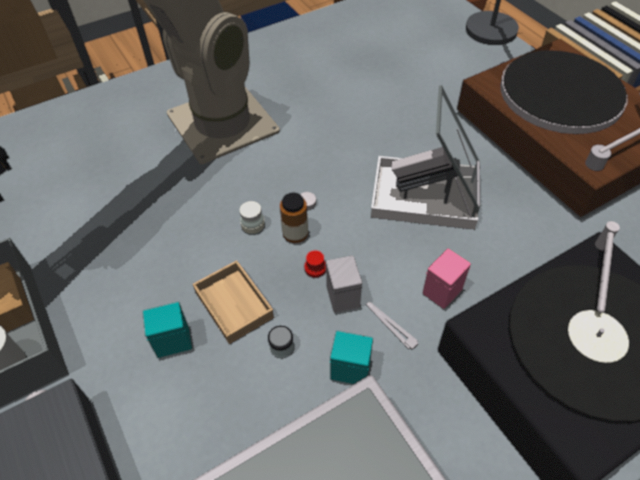

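View pics/side0.png

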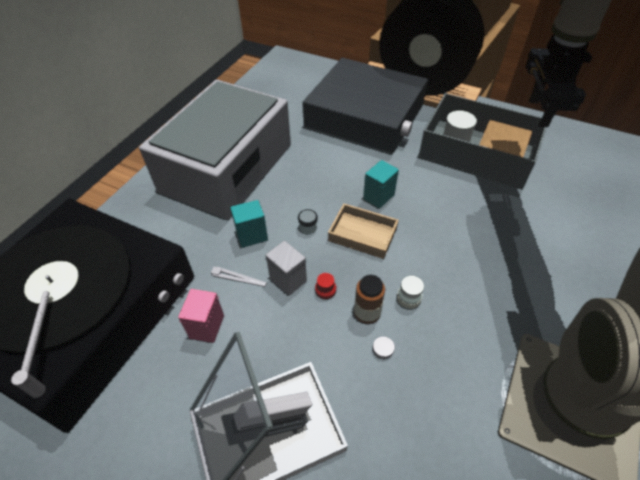

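The scene picture shows the basin with the cradle and flap at about (425,165), the bottle at (294,215), the grey tin at (344,285) and the box at (233,300). The turquoise and pink blocks are look-alikes. The side picture shows the same things: bottle (369,297), tin (287,268), box (363,230), basin (270,425).

```bash
cat > h.py <<'E'
from bench import *
import cv2,numpy as np
def cal(n,st=None):
    c=get_calibration(n);K=np.array([[c['fx'],0,c['cx']],[0,c['fy'],c['cy']],[0,0,1]])
    if n=='wrist':
        from scipy.spatial.transform import Rotation as Ro
        T=np.eye(4);T[:3,:3]=Ro.from_quat(st['eef_rot']).as_matrix();T[:3,3]=st['ee_pos']
        M=np.linalg.inv(T@np.array(c['mount']));return K,M[:3,:3],M[:3,3]
    return K,np.array(c['R']),np.array(c['t'])
def ray(C,p):
    K,R,t=C;d=R.T@np.linalg.solve(K,[p[0],p[1],1.]);return -R.T@t,d/np.linalg.norm(d)
def onz(C,p,z):
    o,d=ray(C,p);return o+d*(z-o[2])/d[2]
def tri(*cp):
    A=np.zeros((3,3));b=np.zeros(3)
    for C,p in cp:
        o,d=ray(C,p);P=np.eye(3)-np.outer(d,d);A+=P;b+=P@o
    X=np.linalg.solve(A,b)
    return X,[round(float(np.linalg.norm((np.eye(3)-np.outer(d,d))@(X-o)))*1e3,1) for o,d in (ray(*q) for q in cp)]
def proj(C,X):
    K,R,t=C;q=K@(R@np.asarray(X)+t);return q[:2]/q[2]
E
python3 - <<'E'
import cv2,numpy as np
a=cv2.imread('pics/scene0.png')[80:235,362:492];b=cv2.imread('pics/side0.png')[325:480,185:350]
a=cv2.resize(a,(390,465),interpolation=cv2.INTER_CUBIC);b=cv2.resize(b,(396,372),interpolation=cv2.INTER_CUBIC)
o=np.zeros((465,796,3),np.uint8);o[:,:390]=a;o[:372,400:]=b;cv2.imwrite('pics/c1.png',o)
E
```

```text
(no output)
```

View pics/c1.png

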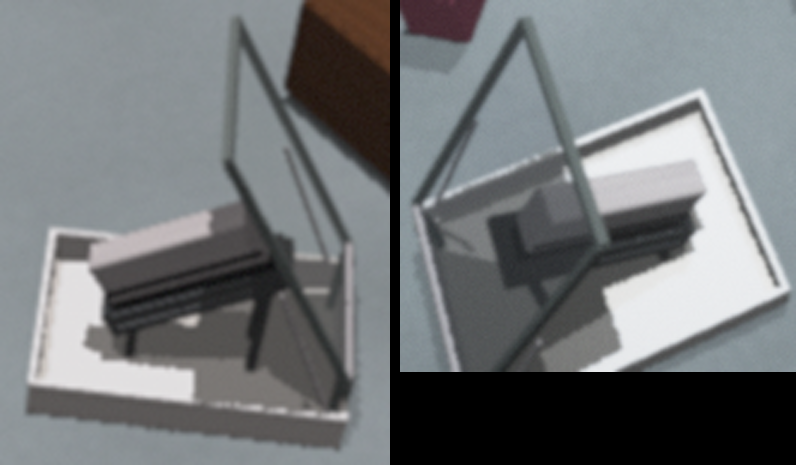

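The crops show the basin's rim corners, the flap's free edge (scene crop (236,18) to (229,162), side crop (525,20) to (604,242)) and the brush's low top end. I'll triangulate these next.

```bash
python3 - <<'E'
from h import *
S,D=cal('scene'),cal('side')
s=lambda x,y:(362+(x-1)/3,80+(y-1)/3)
d=lambda x,y:(185+(x-401)/2.4,325+(y-1)/2.4)
P={'--':(s(30,382),d(703,92)),'-+':(s(52,229),d(789,290)),'+-':(s(345,414),d(416,205)),'F+':(s(236,18),d(604,242)),'F-':(s(229,162),d(525,20)),
'blow+':(s(90,250),d(703,192)),'blow-':(s(97,290),d(695,162))}
X={}
for k,(p,q) in P.items():
    x,r=tri((S,p),(D,q));X[k]=x;print(k,np.round(x,4),r,np.round(onz(S,p,.035)[:2],4),np.round(onz(D,q,.035)[:2],4))
p=onz(S,s(352,248),.035);print('++',p)
n=np.linalg.norm
print(n(X['--']-X['-+']),n(X['--']-X['+-']),n(X['F+']-X['F-']))
c=(X['-+']+X['+-'])/2;e=X['+-']-X['--'];print('c',c,'yaw',np.degrees(np.arctan2(e[1],e[0])),'yawF',np.degrees(np.arctan2(*(X['F+']-X['F-'])[1::-1])),'yaw2',np.degrees(np.arctan2(*(X['-+']-X['--'])[1::-1])))
print('F mid',(X['F+']+X['F-'])/2,'blow',(X['blow+']+X['blow-'])/2)
# box, tin, bottle rough masks
for n_,C in(('scene',S),('side',D)):
    im=cv2.imread(f'pics/{n_}0.png');h=cv2.cvtColor(im,cv2.COLOR_BGR2HSV)
    m=cv2.inRange(h,(8,60,90),(25,200,255))
    k,_,st,ce=cv2.connectedComponentsWithStats(m)
    for i in range(1,k):
        if st[i,4]>300:print(n_,'wood',st[i],onz(C,ce[i],.02).round(3))
for nm,p,q,z in(('tin top',(343,269),(286,254),.095),('cap',(293,201),(370,284),.115)):
    print(nm,onz(S,p,z).round(3),onz(D,q,z).round(3))
E
```

```text
-- [0.4806 0.1557 0.0369] [1.2, 1.2] [0.4802 0.1575] [0.4802 0.1541]
-+ [0.3537 0.2637 0.0375] [1.1, 1.1] [0.3525 0.266 ] [0.3531 0.2623]
+- [0.6339 0.3356 0.0418] [0.2, 0.2] [0.6304 0.3407] [0.6366 0.3343]
F+ [0.4363 0.3446 0.27  ] [1.4, 1.4] [0.2145 0.5661] [0.4922 0.2934]
F- [0.5497 0.25   0.2674] [1.2, 1.2] [0.3649 0.4397] [0.6479 0.164 ]
blow+ [0.432  0.2426 0.0904] [0.5, 0.5] [0.3887 0.2784] [0.4425 0.2268]
blow- [0.4547 0.2264 0.0774] [6.1, 6.1] [0.4282 0.2572] [0.459  0.2087]
++ [0.49857721 0.46063956 0.035     ]
0.1666393940563853 0.23644507552148583 0.1476512694142673
c [0.49379445 0.29965699 0.03967641] yaw 49.557414383349865 yawF 140.16072285770272 yaw2 139.5993115738658
F mid [0.49300411 0.29731796 0.26869342] blow [0.44335367 0.23454331 0.08389543]
scene wood [285   0  50  15 449] [-0.356  0.476  0.02 ]
scene wood [ 498    0  125   78 1645] [0.17  1.008 0.02 ]
scene wood [143   8  24  56 594] [-0.434 -0.021  0.02 ]
scene wood [593   9  47  31 312] [0.245 1.241 0.02 ]
scene wood [  84   27   64   52 2139] [-0.429 -0.139  0.02 ]
scene wood [465  69  47  44 620] [0.269 0.694 0.02 ]
scene wood [622  80  18  51 440] [0.536 0.968 0.02 ]
scene wood [  0  91  16  26 323] [-0.364 -0.474  0.02 ]
scene wood [ 528  123   92   64 1237] [0.599 0.697 0.02 ]
scene wood [ 193  261   80   76 3034] [ 0.53 -0.22  0.02]
scene wood [  0 267  23  48 654] [ 0.268 -0.611  0.02 ]
side wood [479   3  41  54 461] [ 0.465 -1.405  0.02 ]
side wood [217  55  43  29 555] [ 1.219 -0.714  0.02 ]
side wood [447  83  35  18 382] [ 0.459 -0.92   0.02 ]
side wood [480 120  52  38 995] [ 0.293 -0.746  0.02 ]
side wood [  77  148   69   62 1472] [ 1.219 -0.082  0.02 ]
side wood [ 329  205   69   47 1675] [ 0.528 -0.222  0.02 ]
tin top [ 0.625 -0.014  0.095] [ 0.631 -0.022  0.095]
cap [ 0.433 -0.018  0.115] [ 0.432 -0.018  0.115]
```

The basin centre comes out at about (0.494, 0.2995) with its x axis at 49.8°, and the sizes and heights agree with the text. The tool can only stay vertical, so the plan has three steps:
- Grip the brush near its low end, clear of the flap.
- Withdraw parallel to the flap.
- Level the brush by lowering it.

First I'll look from above the box.

Call:
carry_out(deltas=[{"hand":87,"dp":[1.0,-0.82,-0.31],"spin":-0.25},{"hand":87,"dp":[1.0,-0.82,-0.31],"spin":-0.25},{"hand":87,"dp":[1.0,-0.82,-0.31],"spin":-0.25},{"hand":87,"dp":[1.0,-0.82,-0.31],"spin":-0.25},{"hand":87,"dp":[1.0,-0.82,-0.31],"spin":-0.25},{"hand":87,"dp":[1.0,-0.82,-0.31],"spin":-0.25},{"hand":87,"dp":[1.0,-0.82,-0.31],"spin":-0.25},{"hand":87,"dp":[1.0,-0.82,-0.31],"spin":-0.25}])

```text
time: 0.95
ee_pos: [0.3952, -0.2872, 0.3015]
eef_rot: [0.829, 0.56, 0.001, 0.001]
ft_force: [-0.0, 0.1, 0.8]
width: 0.087
grip_force: 0.0
```

Call:
carry_out(deltas=[{"hand":87,"dp":[1.0,0.1,0],"spin":-0.25},{"hand":87,"dp":[1.0,0.1,0],"spin":-0.25},{"hand":87,"dp":[1.0,0.1,0],"spin":-0.25},{"hand":87,"dp":[1.0,0.1,0],"spin":-0.25},{"hand":87,"dp":[1.0,0.1,0],"spin":-0.25},{"hand":87,"dp":[1.0,0.1,0],"spin":-0.25},{"hand":87,"dp":[1.0,0.1,0],"spin":-0.25},{"hand":87,"dp":[1.0,0.1,0],"spin":-0.25}])

```text
time: 1.75
ee_pos: [0.5103, -0.0715, 0.2996]
eef_rot: [0.556, 0.831, -0.0, -0.0]
ft_force: [-0.1, -0.7, -0.3]
width: 0.0868
grip_force: 0.0
```

```bash
python3 - <<'E'
from h import *
import json
s=read_state();im=camera('wrist');print(s['time'],np.round(s['ee_pos'],4),np.round(s['eef_rot'],4),np.round(s['joint_positions'],2),np.round(s['joint_vel'],2))
cv2.imwrite('pics/w1.png',im[:,:,::-1]);json.dump({'ee_pos':list(map(float,s['ee_pos'])),'eef_rot':list(map(float,s['eef_rot']))},open('w1.json','w'))
E
```

```text
1.75 [ 0.5103 -0.0715  0.2996] [ 5.562e-01  8.311e-01 -4.000e-04 -2.000e-04] [ 0.63  0.1  -0.62  1.59  0.06  1.47  0.4 ] [ 0.01 -0.01  0.01  0.   -0.   -0.   -0.  ]
```

View pics/w1.png

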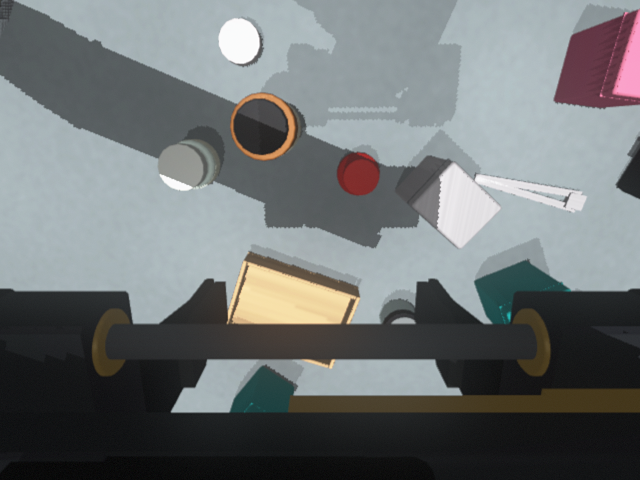

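The wrist picture shows the bottle cap at (264,126), the tin's top at about (455,205), the clamp at (358,173), and the box at (295,310) partly hidden by the gripper. Next I'll enlarge the box and tin in two views.

```bash
python3 - <<'E'
import cv2,numpy as np
S,D,W=[cv2.imread(f'pics/{n}.png') for n in('scene0','side0','w1')]
o=np.zeros((600,800,3),np.uint8)
def put(im,x,y,w,h,k,X,Y):
    o[Y:Y+h*k,X:X+w*k]=cv2.resize(im[y:y+h,x:x+w],None,fx=k,fy=k,interpolation=cv2.INTER_CUBIC)
put(S,188,257,90,86,4,0,0);put(D,324,200,80,60,5,400,0)
put(S,320,252,48,62,4,0,350);put(D,262,238,48,60,4,200,350);put(W,220,245,145,130,2,400,320)
cv2.imwrite('pics/c2.png',o)
E
```

```text
(no output)
```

View pics/c2.png

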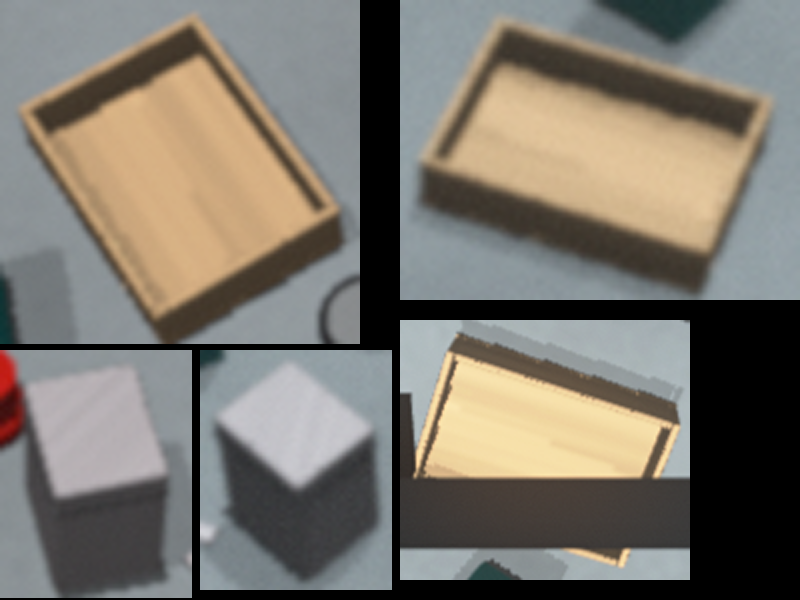

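The crop gives the box rim corners in the scene and side views and the four top corners of the tin in both. I'll triangulate them and check them against the sizes.

```bash
python3 - <<'E'
from h import *
import json
S,D,W=cal('scene'),cal('side'),cal('wrist',json.load(open('w1.json')))
def f(ox,oy,k,X,Y): return lambda x,y:(ox+(x-X+.5)/k-.5,oy+(y-Y+.5)/k-.5)
s=f(188,257,4,0,0);d=f(324,200,5,400,0);w=f(220,245,2,400,320)
B={'A':(s(197,14),d(715,255)),'B':(s(21,108),d(772,98)),'C':(s(160,318),d(502,18)),'D':(s(342,209),d(423,160))}
X={k:tri((S,p),(D,q)) for k,(p,q) in B.items()}
for k,v in X.items():print(k,v[0].round(4),v[1],proj(W,v[0]).round(0))
X={k:v[0] for k,v in X.items()};n=np.linalg.norm
print('box c',sum(X.values())/4,n(X['A']-X['D']),n(X['B']-X['C']),n(X['A']-X['B']),n(X['C']-X['D']))
ang=lambda v:np.degrees(np.arctan2(v[1],v[0]))
print('yaw',ang(X['D']-X['A']),ang(X['C']-X['B']),ang(X['A']-X['B'])-90,ang(X['D']-X['C'])-90)
for p in((450,348),(680,425),(622,566)):print('wrist corner',w(*p),onz(W,w(*p),.035).round(4))
s=f(320,252,4,0,350);d=f(262,238,4,200,350)
T=[(s(28,382),d(373,430)),(s(133,368),d(298,488)),(s(166,475),d(218,415)),(s(56,498),d(292,363))]
Y=[tri((S,p),(D,q)) for p,q in T]
for v in Y:print('tin',v[0].round(4),v[1],proj(W,v[0]).round(0))
Y=[v[0] for v in Y];print('tin c',sum(Y)/4,[round(n(Y[i]-Y[(i+1)%4]),4) for i in range(4)],[round(ang(Y[(i+1)%4]-Y[i])) for i in range(4)])
im=cv2.imread('pics/w1.png')
for t in('w1',):
    g=cv2.cvtColor(im,cv2.COLOR_BGR2HSV);m=cv2.inRange(g,(5,110,90),(20,255,255));m[230:]=0;m[:,320:]=0
    c=max(cv2.findContours(m,0,1)[0],key=cv2.contourArea);e=cv2.fitEllipse(cv2.convexHull(c));print('amber shoulder',e)
    print(onz(W,e[0],.1).round(4), 'tri w/ scene cap',tri((W,(263,126)),(S,(293,201)),(D,(370,284))))
m=cv2.inRange(g,(0,0,110),(180,60,255));m[:140]=0;m[260:]=0;m[:,:400]=0
E
```

```text
A [ 0.4502 -0.172   0.0339] [2.3, 2.3] [242. 257.]
B [ 0.4595 -0.2755  0.0366] [0.9, 0.9] [222. 334.]
C [ 0.6047 -0.2671  0.0344] [2.5, 2.5] [332. 366.]
D [ 0.5985 -0.163   0.036 ] [1.9, 1.9] [361. 296.]
box c [ 0.52822071 -0.21939532  0.03521136] 0.14859472567751242 0.1454247118183374 0.10397823630349907 0.10430957145855926
yaw 3.4558844633955927 3.2980169314630583 5.132329056569731 3.3838035708823355
wrist corner (244.75, 258.75) [ 0.4533 -0.172   0.035 ]
wrist corner (359.75, 297.25) [ 0.5985 -0.1652  0.035 ]
wrist corner (330.75, 367.75) [ 0.6044 -0.2694  0.035 ]
tin [ 0.589  -0.0302  0.096 ] [0.8, 0.8] [414. 202.]
tin [0.6078 0.02   0.0938] [1.1, 1.1] [455. 160.]
tin [ 0.6706 -0.0021  0.0951] [1.4, 1.4] [502. 207.]
tin [ 0.6529 -0.0536  0.0929] [1.0, 1.0] [460. 246.]
tin c [ 0.63008454 -0.0164913   0.09445983] [np.float64(0.0536), np.float64(0.0665), np.float64(0.0544), np.float64(0.0681)] [69, -19, -109, 160]
amber shoulder ((262.6247253417969, 126.37395477294922), (64.64690399169922, 67.75843048095703), 150.9755401611328)
[ 0.4303 -0.0202  0.1   ] tri w/ scene cap (array([ 0.43256975, -0.01830064,  0.11439152]), [0.8, 0.7, 0.2])
```

All of it is consistent with the given sizes:

| Thing | Position (m) | Yaw |
|---|---|---|
| Box | (0.528, -0.220) | 3.4° |
| Tin | (0.630, -0.0165) | -20° |
| Bottle | (0.4315, -0.019) | – |

Now I'll move in front of the flap.

Call:
carry_out(deltas=[{"hand":64,"dp":[0.58,0.02,0.2],"spin":-0.33},{"hand":64,"dp":[0.58,0.02,0.2],"spin":-0.33},{"hand":64,"dp":[0.58,0.02,0.2],"spin":-0.33},{"hand":64,"dp":[0.58,0.02,0.2],"spin":-0.33},{"hand":64,"dp":[0.58,0.02,0.2],"spin":-0.33},{"hand":64,"dp":[0.58,0.02,0.2],"spin":-0.33},{"hand":64,"dp":[0.58,0.02,0.2],"spin":-0.33},{"hand":64,"dp":[0.58,0.02,0.2],"spin":-0.33},{"hand":64,"dp":[0.58,0.02,0.2],"spin":-0.33}])

```text
time: 2.7
ee_pos: [0.4595, 0.0649, 0.2501]
eef_rot: [0.073, 0.997, -0.0, 0.0]
ft_force: [-0.0, 0.6, 0.9]
width: 0.0638
grip_force: 0.0
```

Call:
carry_out(deltas=[{"hand":64,"dp":[0.275,0.506,0.2],"spin":-0.322},{"hand":64,"dp":[0.275,0.506,0.2],"spin":-0.322},{"hand":64,"dp":[0.275,0.506,0.2],"spin":-0.322},{"hand":64,"dp":[0.275,0.506,0.2],"spin":-0.322},{"hand":64,"dp":[0.275,0.506,0.2],"spin":-0.322},{"hand":64,"dp":[0.275,0.506,0.2],"spin":-0.322},{"hand":64,"dp":[0.275,0.506,0.2],"spin":-0.322},{"hand":64,"dp":[0.275,0.506,0.2],"spin":-0.322},{"hand":64,"dp":[0.275,0.506,0.2],"spin":-0.322}])

```text
time: 3.6
ee_pos: [0.4091, 0.2004, 0.2]
eef_rot: [-0.42, 0.908, -0.0, 0.0]
ft_force: [0.2, 0.4, 0.4]
width: 0.0643
grip_force: 0.0
```

```bash
python3 - <<'E'
from h import *
import json
s=read_state();im=camera('wrist');print(s['time'],np.round(s['ee_pos'],4),np.round(s['eef_rot'],4),np.round(s['joint_positions'],2))
cv2.imwrite('pics/w2.png',im[:,:,::-1]);json.dump({'ee_pos':list(map(float,s['ee_pos'])),'eef_rot':list(map(float,s['eef_rot']))},open('w2.json','w'))
W=cal('wrist',s);a=np.radians(49.8);c=np.array([.494,.2995]);bx=np.array([np.cos(a),np.sin(a)]);by=np.array([-bx[1],bx[0]])
for u,v,w in((-65,14,58),(-65,-14,58),(65,14,58),(65,-14,58)):
    u,v,w=u/1e3,v/1e3,w/1e3
    X=[*(c+bx*(.866*u-.5*w)+by*v),.075+.5*u+.866*w];print((u,v,w),np.round(X,3),proj(W,X).round())
E
```

```text
3.6 [0.4091 0.2004 0.2   ] [-4.196e-01  9.077e-01 -1.000e-04  0.000e+00] [ 0.38  0.02 -0.93  1.88  0.02  1.25  1.88]
(-0.065, 0.014, 0.058) [0.428 0.243 0.093] [338. 296.]
(-0.065, -0.014, 0.058) [0.45  0.225 0.093] [301. 296.]
(0.065, 0.014, 0.058) [0.501 0.329 0.158] [340. 488.]
(0.065, -0.014, 0.058) [0.522 0.311 0.158] [299. 488.]
```

View pics/w2.png

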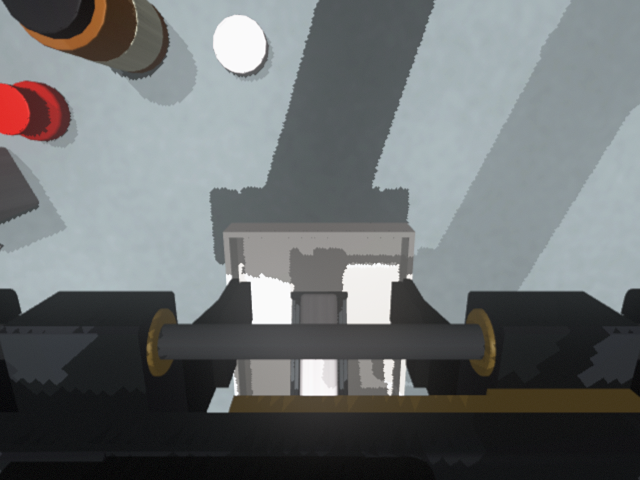

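The brush's low top end is at (301–339, 293) in the wrist view, against a prediction of (301–338, 296), and the fingers straddle it. I'll descend parallel to the flap.

Call:
carry_out(deltas=[{"hand":64,"dp":[-0.06,-0.004,0.104],"spin":0},{"hand":64,"dp":[-0.12,-0.004,0.208],"spin":0},{"hand":64,"dp":[-0.18,-0.004,0.312],"spin":0},{"hand":64,"dp":[-0.24,-0.004,0.416],"spin":0},{"hand":64,"dp":[-0.27,-0.004,0.47],"spin":0},{"hand":64,"dp":[-0.298,-0.004,0.52],"spin":0},{"hand":64,"dp":[-0.298,-0.004,0.52],"spin":0},{"hand":64,"dp":[-0.298,-0.004,0.52],"spin":0}])

```text
time: 4.45
ee_pos: [0.4575, 0.257, 0.0702]
eef_rot: [-0.422, 0.907, 0.0, -0.0]
ft_force: [-0.3, 1.1, -0.5]
width: 0.0641
grip_force: 0.0
```

Call:
carry_out(deltas=[{"hand":40,"dp":[0,0,0],"spin":0},{"hand":40,"dp":[0,0,0],"spin":0},{"hand":32,"dp":[0,0,0],"spin":0},{"hand":20,"dp":[0,0,0],"spin":0},{"hand":20,"dp":[0,0,0],"spin":0},{"hand":20,"dp":[0,0,0],"spin":0},{"hand":20,"dp":[0,0,0],"spin":0},{"hand":20,"dp":[0,0,0],"spin":0},{"hand":20,"dp":[0,0,0],"spin":0},{"hand":20,"dp":[0,0,0],"spin":0}], force=50)

```text
time: 5.45
ee_pos: [0.4578, 0.2569, 0.0701]
eef_rot: [-0.422, 0.906, -0.0, 0.0]
ft_force: [0.0, -3.4, 3.9]
width: 0.0281
grip_force: 49.9
```

Call:
carry_out(deltas=[{"hand":20,"dp":[0.015,0,-0.026],"spin":0},{"hand":20,"dp":[0.03,0,-0.052],"spin":0},{"hand":20,"dp":[0.05,0,-0.087],"spin":0},{"hand":20,"dp":[0.08,0,-0.139],"spin":0},{"hand":20,"dp":[0.12,0,-0.208],"spin":0},{"hand":20,"dp":[0.16,0,-0.277],"spin":0},{"hand":20,"dp":[0.2,0,-0.346],"spin":0},{"hand":20,"dp":[0.24,0,-0.416],"spin":0},{"hand":20,"dp":[0.28,0,-0.485],"spin":0},{"hand":20,"dp":[0.3,0,-0.52],"spin":0},{"hand":20,"dp":[0.3,0,-0.52],"spin":0}])

```text
time: 6.55
ee_pos: [0.4097, 0.1993, 0.2011]
eef_rot: [-0.422, 0.907, -0.001, 0.001]
ft_force: [0.3, 0.4, -1.6]
width: 0.0278
grip_force: 49.9
```

```bash
python3 - <<'E'
from h import *
s=read_state();print(s['time'],np.round(s['ee_pos'],4),np.round(s['ft_force'],1),np.round(s['torque'],2),s['width'],s['grip_force'])
a=camera('scene')[60:260,320:500,::-1];b=camera('side')[280:480,180:360,::-1]
a,b=[cv2.resize(q,None,fx=2.2,fy=2.2,interpolation=cv2.INTER_CUBIC) for q in(a,b)]
cv2.imwrite('pics/c3.png',np.hstack([a,b]))
E
```

```text
6.55 [0.4097 0.1993 0.2011] [ 0.3  0.4 -1.6] [ 0.09 -0.03 -0.02] 0.027839697099299628 49.91856873035431
```

View pics/c3.png

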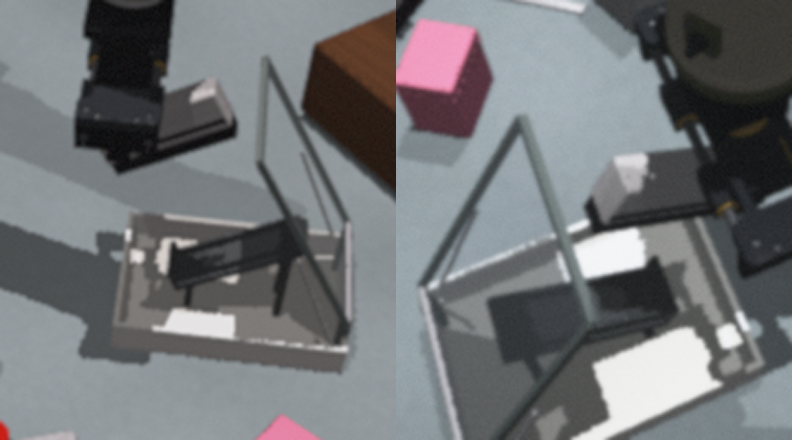

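The brush is held, still at 30°, and clear of the cradle and the flap. I'll work out a free counter spot for levelling it.

```bash
python3 - <<'E'
from h import *
S=cal('scene')
for n,p,z in(('level',(308,200),.018),('clamp',(316,258),.04),('pinktop',(449,265),.095),('jar',(250,210),.06),('twz end',(370,305),.004),('loupe',(281,336),.042),('turq',(165,314),.095),('turq2',(352,345),.095)):print(n,onz(S,p,z).round(3))
E
```

```text
level [0.372 0.051 0.018]
clamp [ 0.54  -0.026  0.04 ]
pinktop [0.728 0.171 0.095]
jar [ 0.363 -0.091  0.06 ]
twz end [0.679 0.021 0.004]
loupe [ 0.665 -0.179  0.042]
turq [ 0.537 -0.353  0.095]
turq2 [ 0.774 -0.089  0.095]
```

Call:
carry_out(deltas=[{"hand":20,"dp":[0.03,-0.15,0.1],"spin":0.04},{"hand":20,"dp":[0.06,-0.3,0.2],"spin":0.08},{"hand":20,"dp":[0.08,-0.42,0.3],"spin":0.12},{"hand":20,"dp":[0.1,-0.5,0.4],"spin":0.16},{"hand":20,"dp":[0.117,-0.571,0.48],"spin":0.2},{"hand":20,"dp":[0.117,-0.571,0.52],"spin":0.24},{"hand":20,"dp":[0.117,-0.571,0.56],"spin":0.258},{"hand":20,"dp":[0.117,-0.571,0.56],"spin":0.258},{"hand":20,"dp":[0.117,-0.571,0.56],"spin":0.258},{"hand":20,"dp":[0.117,-0.571,0.56],"spin":0.258}])

```text
time: 7.65
ee_pos: [0.5001, 0.0859, 0.0602]
eef_rot: [-0.032, 0.999, 0.0, 0.0]
ft_force: [0.9, 0.1, -0.7]
width: 0.0283
grip_force: 49.9
```

Call:
carry_out(deltas=[{"hand":20,"dp":[0,0,0.06],"spin":0},{"hand":20,"dp":[0,0,0.1],"spin":0},{"hand":20,"dp":[0,0,0.12],"spin":0},{"hand":20,"dp":[0,0,0.128],"spin":0},{"hand":20,"dp":[0,0,0.132],"spin":0},{"hand":20,"dp":[0,0,0.134],"spin":0},{"hand":20,"dp":[0,0,0.134],"spin":0}])

```text
time: 8.35
ee_pos: [0.4999, 0.0855, 0.027]
eef_rot: [-0.031, 1.0, -0.0, 0.0]
ft_force: [-1.8, -0.0, 3.0]
width: 0.0278
grip_force: 49.9
```

Call:
carry_out(deltas=[{"hand":20,"dp":[-0.008,0,0.001],"spin":0},{"hand":20,"dp":[-0.016,0,0.002],"spin":0},{"hand":20,"dp":[-0.024,0,0.003],"spin":0},{"hand":20,"dp":[-0.032,0,0.004],"spin":0},{"hand":20,"dp":[-0.04,0,0.006],"spin":0},{"hand":20,"dp":[-0.048,0,0.008],"spin":0},{"hand":20,"dp":[-0.056,0,0.01],"spin":0},{"hand":20,"dp":[-0.064,0,0.013],"spin":0}], force=15)

```text
time: 9.15
ee_pos: [0.5161, 0.0865, 0.0232]
eef_rot: [-0.031, 1.0, 0.0, 0.0]
ft_force: [-1.8, -0.2, 3.3]
width: 0.0279
grip_force: 15.0
```

```bash
python3 - <<'E'
from h import *
s=read_state();print(s['time'],np.round(s['ee_pos'],4),np.round(s['ft_force'],1),np.round(s['torque'],2),s['width'],s['grip_force'])
a=camera('scene')[130:300,300:480,::-1];b=camera('side')[230:430,180:360,::-1]
a,b=[cv2.resize(q,(400,400),interpolation=cv2.INTER_CUBIC) for q in(a,b)]
cv2.imwrite('pics/c4.png',np.hstack([a,b]))
E
```

```text
9.15 [0.5161 0.0865 0.0232] [-1.8 -0.2  3.3] [ 0.16  0.64 -0.01] 0.02792138431483993 14.99999503721483
```

View pics/c4.png

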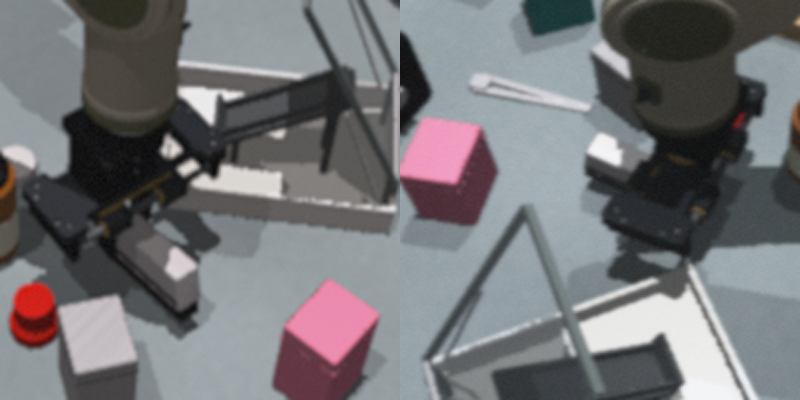

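It is levelling: about 10° of tilt is left and the forces are small. I'll continue the arc, then ease the grip.

Call:
carry_out(deltas=[{"hand":20,"dp":[-0.01,0,0.004],"spin":0},{"hand":20,"dp":[-0.02,0,0.008],"spin":0},{"hand":20,"dp":[-0.028,0,0.012],"spin":0},{"hand":20,"dp":[-0.028,0,0.014],"spin":0}])

```text
time: 9.65
ee_pos: [0.5235, 0.0868, 0.0199]
eef_rot: [-0.031, 1.0, -0.0, 0.0]
ft_force: [0.3, -1.3, 5.3]
width: 0.0279
grip_force: 15.0
```

Call:
carry_out(deltas=[{"hand":20,"dp":[0,0,0],"spin":0},{"hand":20,"dp":[0,0,0],"spin":0},{"hand":20,"dp":[0,0,0.002],"spin":0},{"hand":20,"dp":[0,0,0.002],"spin":0}], force=3)

```text
time: 10.05
ee_pos: [0.5229, 0.0868, 0.0192]
eef_rot: [-0.031, 1.0, -0.0, 0.0]
ft_force: [1.0, 0.1, -1.2]
width: 0.0283
grip_force: 3.0
```

Call:
carry_out(deltas=[{"hand":29,"dp":[0,0,0],"spin":0},{"hand":30,"dp":[0,0,0],"spin":0},{"hand":34,"dp":[0,0,0],"spin":0},{"hand":40,"dp":[0,0,0],"spin":0},{"hand":40,"dp":[0,0,0],"spin":0}])

```text
time: 10.55
ee_pos: [0.5229, 0.0868, 0.0193]
eef_rot: [-0.031, 1.0, -0.0, 0.0]
ft_force: [-0.5, -0.3, 0.2]
width: 0.0383
grip_force: 0.0
```

```bash
python3 - <<'E'
from h import *
s=read_state();print(s['time'],np.round(s['ee_pos'],4),np.round(s['ft_force'],1),np.round(s['torque'],2),s['width'],s['grip_force'])
a=camera('scene')[170:280,340:460,::-1];b=camera('side')[280:400,240:350,::-1]
a,b=[cv2.resize(q,(400,400),interpolation=cv2.INTER_CUBIC) for q in(a,b)]
cv2.imwrite('pics/c5.png',np.hstack([a,b]))
E
```

```text
10.55 [0.5229 0.0868 0.0193] [-0.5 -0.3  0.2] [ 0.12 -0.17  0.05] 0.038292255685752834 0.0
```

View pics/c5.png

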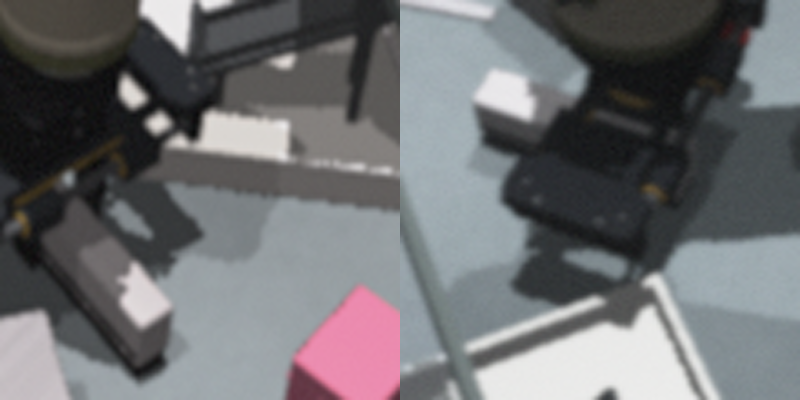

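The brush now stands level on its bristles, fingers open. I'll check its far end against the prediction before regripping at the middle.

```bash
python3 - <<'E'
from h import *
S,D=cal('scene'),cal('side')
print(tri((S,(385.8,256.5)),(D,(263,306.7))),onz(S,(385.8,256.5),.058),onz(D,(263,306.7),.058))
for X in((.6297,.0931,.058),(.6297-.001,.0931+.014,.058),(.6297+.001,.0931-.014,.058)):print(proj(S,X).round(1),proj(D,X).round(1))
E
```

```text
(array([0.62298139, 0.09528769, 0.05513756]), [0.3, 0.3]) [0.62438013 0.09373851 0.058     ] [0.62199126 0.09678865 0.058     ]
[387.  258.4] [260.8 303.9]
[392.2 255.2] [257.7 309.3]
[381.8 261.6] [263.8 298.6]
```

Call:
carry_out(deltas=[{"hand":40,"dp":[0,0,-0.03],"spin":0},{"hand":44,"dp":[0,0,-0.059],"spin":0},{"hand":44,"dp":[-0.05,0,-0.059],"spin":0},{"hand":44,"dp":[-0.1,0,-0.059],"spin":0},{"hand":44,"dp":[-0.148,0,-0.059],"spin":0},{"hand":44,"dp":[-0.148,0,-0.059],"spin":0},{"hand":32,"dp":[-0.148,0,-0.059],"spin":0},{"hand":30,"dp":[-0.148,0,-0.059],"spin":0},{"hand":20,"dp":[-0.148,0,-0.059],"spin":0},{"hand":20,"dp":[-0.148,0,-0.059],"spin":0},{"hand":20,"dp":[-0.148,0,-0.059],"spin":0},{"hand":20,"dp":[-0.148,0,-0.059],"spin":0}], force=40)

```text
time: 11.85
ee_pos: [0.5595, 0.0891, 0.0342]
eef_rot: [-0.031, 1.0, -0.0, -0.0]
ft_force: [-2.4, -0.2, 3.2]
width: 0.028
grip_force: 40.0
```

Call:
carry_out(deltas=[{"hand":20,"dp":[0,0,-0.03],"spin":0},{"hand":20,"dp":[0,0,-0.08],"spin":0},{"hand":20,"dp":[0,0,-0.2],"spin":0},{"hand":20,"dp":[0,0,-0.36],"spin":0},{"hand":20,"dp":[0,0,-0.36],"spin":0}])

```text
time: 12.35
ee_pos: [0.5629, 0.0904, 0.1302]
eef_rot: [-0.031, 1.0, 0.0, 0.004]
ft_force: [1.6, 0.0, -2.2]
width: 0.0275
grip_force: 40.0
```

```bash
python3 - <<'E'
from h import *
s=read_state();print(s['time'],np.round(s['ee_pos'],4),np.round(s['eef_rot'],4),np.round(s['ft_force'],1),np.round(s['torque'],2),s['width'],s['grip_force'],np.round(s['joint_positions'],2))
x=np.array([2*s['eef_rot'][0]**2-1,2*s['eef_rot'][0]*s['eef_rot'][1]]);y=np.array([x[1],-x[0]])
d=np.array([.526,-.1897])-s['ee_pos'][:2];print('tool x ang',np.degrees(np.arctan2(*x[::-1])),d@x/.25,d@y/.25)
E
```

```text
12.35 [0.5629 0.0904 0.1302] [-3.100e-02  9.995e-01  4.000e-04  4.500e-03] [ 1.6  0.  -2.2] [ 0.16 -0.21 -0.01] 0.0274682685745664 39.99999423511326 [ 0.36  0.36 -0.72  1.7   0.26  1.16  1.2 ]
tool x ang -176.44515929497348 0.21683415496523822 -1.1089020250012418
```

Call:
carry_out(deltas=[{"hand":20,"dp":[0.11,-0.15,0],"spin":0},{"hand":20,"dp":[0.11,-0.35,0],"spin":0},{"hand":20,"dp":[0.11,-0.55,0],"spin":0},{"hand":20,"dp":[0.2,-0.75,0],"spin":0},{"hand":20,"dp":[0.2,-0.9,0],"spin":0},{"hand":20,"dp":[0.2,-1.0,0],"spin":0},{"hand":20,"dp":[0.2,-1.0,0],"spin":0},{"hand":20,"dp":[0.2,-1.0,0],"spin":0},{"hand":20,"dp":[0.2,-1.0,0],"spin":0}])

```text
time: 13.25
ee_pos: [0.5256, -0.162, 0.1243]
eef_rot: [-0.032, 0.999, 0.0, 0.0]
ft_force: [-0.3, 0.9, -1.6]
width: 0.0278
grip_force: 40.0
```

```bash
cat > to.py <<'E'
from h import *
import sys
s=read_state();q=s['eef_rot'];print(s['time'],np.round(s['ee_pos'],4),np.round(q,4),np.round(s['ft_force'],1),s['width'],np.round(s['joint_positions'],2))
x=np.array([2*q[0]**2-1,2*q[0]*q[1]]);x/=np.linalg.norm(x);y=np.array([x[1],-x[0]])
X,Y,Z,A=map(float,sys.argv[1:5])
d=np.array([X,Y])-s['ee_pos'][:2];a=np.degrees(np.arctan2(*x[::-1]))
print('ang',round(a,2),'dp',np.round([d@x/.25,d@y/.25,(s['ee_pos'][2]-Z)/.25],4),'spin',round(-((A-a+180)%360-180)/180,4))
E
python3 to.py .526 -.1897 .08 183.4
python3 - <<'E'
from h import *
import json
s=read_state();im=camera('wrist');cv2.imwrite('pics/w3.png',im[:,:,::-1]);W=cal('wrist',s)
c=np.array([.528,-.2207]);a=np.radians(3.4);R=np.array([[np.cos(a),-np.sin(a)],[np.sin(a),np.cos(a)]])
# sub-pixel rim: visible box edges
for p in((-74,53),(74,53),(74,-53),(-74,-53)):print(p,proj(W,[*(c+R@np.array(p)/1e3),.035]).round(1))
E
```

```text
13.25 [ 0.5256 -0.162   0.1243] [-3.180e-02  9.995e-01  2.000e-04  2.000e-04] [-0.3  0.9 -1.6] 0.02780274791172699 [ 0.74  0.31 -0.61  1.76  0.19  1.14  1.71]
ang -176.36 dp [ 0.0054 -0.1107  0.1772] spin 0.0013
(-74, 53) [313.6 132.9]
(74, 53) [313.6 340.4]
(74, -53) [170.3 339.7]
(-74, -53) [146.  131.9]
```

View pics/w3.png

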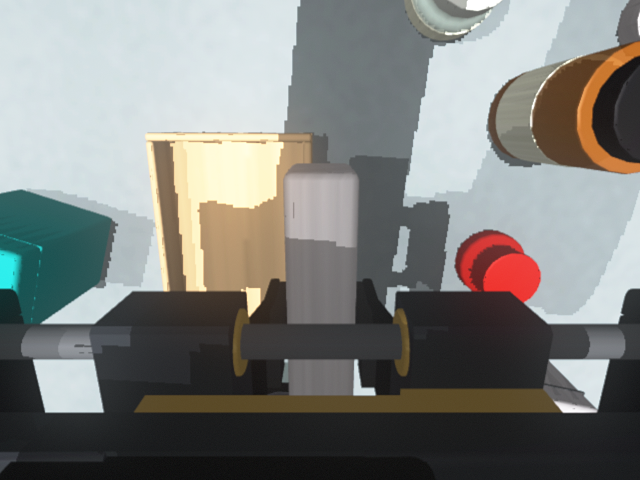

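The box's near rim corners are at (147,133) and (313,133), within 1 px of the prediction. The brush's near end is at about (322,165). I'll check how the brush is centred in the grip.

```bash
python3 - <<'E'
from h import *
s=read_state();W=cal('wrist',s);e=s['ee_pos'];z=e[2]+.0238
for p in((286,167),(357,167),(322,164)):print((onz(W,p,z)[:2]-e[:2])*1e3)
for u in(-65,):print(proj(W,[e[0]-.0649,e[1]-.0039,z]),proj(W,[e[0]-.0649,e[1]-.0039,z-.058]))
E
python3 to.py .527 -.1897 .08 183.4
```

```text
[-63.43863948 -17.36692526]
[-65.08860748   7.93421432]
[-65.32783721  -4.60729395]
[323.89952922 165.34666937] [323.03017283 154.8061707 ]
13.3 [ 0.5256 -0.1619  0.1243] [-3.200e-02  9.995e-01  1.000e-04  2.000e-04] [ 0.2  0.1 -2.4] 0.027722864738254152 [ 0.74  0.31 -0.61  1.76  0.19  1.14  1.71]
ang -176.34 dp [ 0.0015 -0.1112  0.1771] spin 0.0015
```

Call:
carry_out(deltas=[{"hand":20,"dp":[0.004,-0.111,0.1],"spin":0},{"hand":20,"dp":[0.004,-0.111,0.15],"spin":0},{"hand":20,"dp":[0.004,-0.111,0.19],"spin":0},{"hand":20,"dp":[0.004,-0.111,0.19],"spin":0}])

```text
time: 13.7
ee_pos: [0.5255, -0.1896, 0.0753]
eef_rot: [-0.032, 0.999, 0.001, -0.001]
ft_force: [0.7, 1.2, -2.5]
width: 0.0272
grip_force: 40.0
```

Call:
carry_out(deltas=[{"hand":20,"dp":[0,0,0.03],"spin":0},{"hand":20,"dp":[0,0,0.06],"spin":0},{"hand":20,"dp":[0,0,0.09],"spin":0},{"hand":20,"dp":[0,0,0.11],"spin":0},{"hand":20,"dp":[0,0,0.125],"spin":0},{"hand":20,"dp":[0,0,0.135],"spin":0},{"hand":20,"dp":[0,0,0.14],"spin":0},{"hand":20,"dp":[0,0,0.145],"spin":0},{"hand":20,"dp":[0,0,0.145],"spin":0}])

```text
time: 14.6
ee_pos: [0.5261, -0.1912, 0.0403]
eef_rot: [-0.031, 1.0, -0.0, 0.0]
ft_force: [0.3, 0.2, -1.7]
width: 0.0275
grip_force: 40.0
```

Call:
carry_out(deltas=[{"hand":20,"dp":[0,0,0.003],"spin":0},{"hand":20,"dp":[0,0,0.005],"spin":0},{"hand":20,"dp":[0,0,0.006],"spin":0},{"hand":20,"dp":[0,0,0.006],"spin":0}])

```text
time: 15.0
ee_pos: [0.5262, -0.1912, 0.0392]
eef_rot: [-0.031, 1.0, -0.0, 0.0]
ft_force: [-2.1, 0.4, 4.2]
width: 0.0279
grip_force: 40.0
```

Call:
carry_out(deltas=[{"hand":20,"dp":[0,0.005,-0.001],"spin":0},{"hand":20,"dp":[0,0.01,-0.001],"spin":0},{"hand":20,"dp":[0,0.01,-0.001],"spin":0},{"hand":20,"dp":[0,0.01,-0.001],"spin":0}])

```text
time: 15.4
ee_pos: [0.5261, -0.1887, 0.0392]
eef_rot: [-0.031, 1.0, -0.0, 0.0]
ft_force: [0.7, -0.5, 1.4]
width: 0.028
grip_force: 40.0
```

Call:
carry_out(deltas=[{"hand":20,"dp":[0,0,0],"spin":0},{"hand":20,"dp":[0,0,0],"spin":0},{"hand":20,"dp":[0,0,0],"spin":0}], force=3)

```text
time: 15.7
ee_pos: [0.5261, -0.1886, 0.0391]
eef_rot: [-0.031, 1.0, -0.0, 0.0]
ft_force: [-0.5, 0.3, 2.6]
width: 0.0282
grip_force: 3.0
```

Call:
carry_out(deltas=[{"hand":29,"dp":[0,0,0],"spin":0},{"hand":30,"dp":[0,0,0],"spin":0},{"hand":34,"dp":[0,0,0],"spin":0},{"hand":40,"dp":[0,0,0],"spin":0},{"hand":40,"dp":[0,0,0],"spin":0},{"hand":40,"dp":[0,0,-0.05],"spin":0},{"hand":40,"dp":[0,0,-0.15],"spin":0},{"hand":87,"dp":[0,0,-0.35],"spin":0},{"hand":87,"dp":[0,0,-0.55],"spin":0},{"hand":87,"dp":[0,0,-0.7],"spin":0},{"hand":87,"dp":[0,0,-0.7],"spin":0}])

```text
time: 16.8
ee_pos: [0.5285, -0.189, 0.2209]
eef_rot: [-0.031, 1.0, -0.002, 0.004]
ft_force: [1.0, 0.9, -0.0]
width: 0.064
grip_force: 0.0
```

```bash
python3 to.py .4315 -.019 .21 93.4; python3 - <<'E'
from h import *
s=read_state();cv2.imwrite('pics/w4.png',camera('wrist')[:,:,::-1])
for n,b in(('scene',(slice(180,360),slice(180,420))),('side',(slice(180,360),slice(250,450)))):cv2.imwrite(f'pics/{n}4.png',camera(n)[:,:,::-1])
E
```

```text
16.8 [ 0.5285 -0.189   0.2209] [-0.031   0.9995 -0.0021  0.0044] [ 1.   0.9 -0. ] 0.06402804285655875 [ 0.79  0.24 -0.61  1.62  0.14  1.32  1.79]
ang -176.44 dp [0.3452 0.7028 0.0435] spin 0.5009
```

The brush is in, at about kit y +32. Next is the bottle, gripped across the box's y so no turn is needed.

Call:
carry_out(deltas=[{"hand":87,"dp":[0.345,0.703,0.04],"spin":0},{"hand":87,"dp":[0.345,0.703,0.04],"spin":0},{"hand":87,"dp":[0.345,0.703,0.04],"spin":0},{"hand":87,"dp":[0.345,0.703,0.04],"spin":0},{"hand":87,"dp":[0.345,0.703,0.04],"spin":0},{"hand":87,"dp":[0.345,0.703,0.04],"spin":0},{"hand":87,"dp":[0.345,0.703,0.04],"spin":0},{"hand":87,"dp":[0.345,0.703,0.04],"spin":0}])

```text
time: 17.75
ee_pos: [0.4291, -0.0195, 0.2036]
eef_rot: [-0.03, 1.0, 0.0, -0.0]
ft_force: [0.1, 0.7, -0.1]
width: 0.087
grip_force: 0.0
```

```bash
python3 to.py .4315 -.019 .066 183.4; python3 - <<'E'
from h import *
# check placed brush and bottle numerically
S,D=cal('scene'),cal('side')
a,b=camera('scene'),camera('side')
cv2.imwrite('pics/s5.png',a[:,:,::-1]);cv2.imwrite('pics/d5.png',b[:,:,::-1])
k=np.array([.528,-.2207]);t=np.radians(3.4);ex=np.array([np.cos(t),np.sin(t)]);ey=np.array([-ex[1],ex[0]])
for n,C,im in(('scene',S,a),('side',D,b)):
    # rectify plane z=.063 around kit at 1 mm/px and print grey profile (box x=0 along y; y=32 along x)
    P=lambda x,y:proj(C,[*(k+ex*x/1e3+ey*y/1e3),.063])
    g=cv2.GaussianBlur(im,(3,3),0).astype(int)
    f=lambda q:tuple(g[int(round(q[1])),int(round(q[0]))])
    sat=lambda q:max(f(q))-min(f(q))
    print(n,'y:',[(y,sat(P(0,y))) for y in range(0,62,4)])
    print(n,'x:',[(x,sat(P(x,32))) for x in list(range(-84,-50,4))+list(range(52,86,4))])
E
```

```text
17.75 [ 0.4291 -0.0195  0.2036] [-3.010e-02  9.995e-01  4.000e-04 -4.000e-04] [ 0.1  0.7 -0.1] 0.08702880974000896 [ 0.72 -0.07 -0.74  1.94 -0.05  1.26  1.63]
ang -176.55 dp [-0.0099  0.0014  0.5505] spin 0.0003
scene y: [(0, np.int64(83)), (4, np.int64(81)), (8, np.int64(57)), (12, np.int64(26)), (16, np.int64(4)), (20, np.int64(6)), (24, np.int64(7)), (28, np.int64(6)), (32, np.int64(7)), (36, np.int64(7)), (40, np.int64(7)), (44, np.int64(8)), (48, np.int64(4)), (52, np.int64(11)), (56, np.int64(12)), (60, np.int64(11))]
scene x: [(-84, np.int64(11)), (-80, np.int64(12)), (-76, np.int64(12)), (-72, np.int64(12)), (-68, np.int64(11)), (-64, np.int64(4)), (-60, np.int64(7)), (-56, np.int64(8)), (-52, np.int64(7)), (52, np.int64(7)), (56, np.int64(7)), (60, np.int64(7)), (64, np.int64(7)), (68, np.int64(6)), (72, np.int64(4)), (76, np.int64(4)), (80, np.int64(3)), (84, np.int64(38))]
side y: [(0, np.int64(19)), (4, np.int64(22)), (8, np.int64(39)), (12, np.int64(25)), (16, np.int64(29)), (20, np.int64(16)), (24, np.int64(3)), (28, np.int64(3)), (32, np.int64(4)), (36, np.int64(2)), (40, np.int64(2)), (44, np.int64(2)), (48, np.int64(3)), (52, np.int64(3)), (56, np.int64(3)), (60, np.int64(4))]
side x: [(-84, np.int64(3)), (-80, np.int64(7)), (-76, np.int64(9)), (-72, np.int64(1)), (-68, np.int64(3)), (-64, np.int64(3)), (-60, np.int64(3)), (-56, np.int64(2)), (-52, np.int64(2)), (52, np.int64(2)), (56, np.int64(2)), (60, np.int64(2)), (64, np.int64(3)), (68, np.int64(11)), (72, np.int64(16)), (76, np.int64(18)), (80, np.int64(19)), (84, np.int64(18))]
```

The brush top lies where it should at z 63 mm (x ±65, y about 17 to 46), so it stands level. Now I'll go down on the bottle and grip it.

Call:
carry_out(deltas=[{"hand":87,"dp":[-0.01,0.001,0.12],"spin":0},{"hand":87,"dp":[-0.01,0.001,0.24],"spin":0},{"hand":87,"dp":[-0.01,0.001,0.36],"spin":0},{"hand":87,"dp":[-0.01,0.001,0.46],"spin":0},{"hand":87,"dp":[-0.01,0.001,0.53],"spin":0},{"hand":87,"dp":[-0.01,0.001,0.55],"spin":0},{"hand":87,"dp":[-0.01,0.001,0.55],"spin":0},{"hand":70,"dp":[-0.01,0.001,0.55],"spin":0},{"hand":64,"dp":[-0.01,0.001,0.55],"spin":0},{"hand":62,"dp":[-0.01,0.001,0.55],"spin":0},{"hand":60,"dp":[-0.01,0.001,0.55],"spin":0}], force=5)

```text
time: 18.95
ee_pos: [0.4317, -0.0183, 0.067]
eef_rot: [-0.031, 1.0, -0.0, 0.0]
ft_force: [-0.5, -0.2, -0.7]
width: 0.0638
grip_force: 0.0
```

Call:
carry_out(deltas=[{"hand":50,"dp":[0,0,0],"spin":0},{"hand":50,"dp":[0,0,0],"spin":0},{"hand":50,"dp":[0,0,0],"spin":0},{"hand":50,"dp":[0,0,0],"spin":0},{"hand":50,"dp":[0,0,0],"spin":0}], force=35)

```text
time: 19.45
ee_pos: [0.4318, -0.0185, 0.0668]
eef_rot: [-0.031, 1.0, -0.0, 0.0]
ft_force: [-0.3, -2.8, 5.7]
width: 0.0592
grip_force: 35.0
```

Call:
carry_out(deltas=[{"hand":50,"dp":[0,0,-0.02],"spin":0},{"hand":50,"dp":[0,0,-0.06],"spin":0},{"hand":50,"dp":[0,0,-0.14],"spin":0},{"hand":50,"dp":[0,0,-0.26],"spin":0},{"hand":50,"dp":[0,0,-0.36],"spin":0},{"hand":50,"dp":[0,0,-0.36],"spin":0},{"hand":50,"dp":[0,0,-0.36],"spin":0}])

```text
time: 20.15
ee_pos: [0.4313, -0.0182, 0.1565]
eef_rot: [-0.031, 1.0, -0.0, 0.0]
ft_force: [-0.5, -0.8, -3.2]
width: 0.0593
grip_force: 35.0
```

```bash
python3 - <<'E'
import numpy as np
k=np.array([.528,-.2207]);t=np.radians(3.4);ex=np.array([np.cos(t),np.sin(t)]);ey=np.array([-ex[1],ex[0]])
print(k+ex*-.0365-ey*.015,k+ex*.0315-ey*.015)
E
python3 to.py .4925 -.2378 .16 183.4
```

```text
[ 0.49245384 -0.23783828] [ 0.56033415 -0.23380545]
20.15 [ 0.4313 -0.0182  0.1565] [-3.090e-02  9.995e-01 -3.000e-04  2.000e-04] [-0.5 -0.8 -3.2] 0.05929082414566706 [ 0.72 -0.01 -0.76  1.99 -0.01  1.15  1.59]
ang -176.46 dp [-0.1902 -0.892  -0.0139] spin 0.0008
```

Call:
carry_out(deltas=[{"hand":50,"dp":[-0.04,-0.15,0],"spin":0},{"hand":50,"dp":[-0.08,-0.35,0],"spin":0},{"hand":50,"dp":[-0.12,-0.55,0],"spin":0},{"hand":50,"dp":[-0.16,-0.72,0],"spin":0},{"hand":50,"dp":[-0.19,-0.84,0],"spin":0},{"hand":50,"dp":[-0.19,-0.892,0],"spin":0},{"hand":50,"dp":[-0.19,-0.892,0],"spin":0},{"hand":50,"dp":[-0.19,-0.892,0],"spin":0}])

```text
time: 20.95
ee_pos: [0.4921, -0.2361, 0.1556]
eef_rot: [-0.032, 1.0, 0.001, -0.001]
ft_force: [-0.3, 1.1, -3.5]
width: 0.0594
grip_force: 35.0
```

```bash
python3 to.py .4925 -.2378 .0718 183.4
```

```text
20.95 [ 0.4921 -0.2361  0.1556] [-3.150e-02  9.995e-01  8.000e-04 -7.000e-04] [-0.3  1.1 -3.5] 0.05941176688098975 [ 0.87  0.26 -0.58  1.73  0.15  1.19  1.88]
ang -176.39 dp [-0.001  -0.0067  0.3351] spin 0.0012
```

Call:
carry_out(deltas=[{"hand":50,"dp":[0,-0.003,0.08],"spin":0},{"hand":50,"dp":[0,-0.003,0.15],"spin":0},{"hand":50,"dp":[0,-0.003,0.2],"spin":0},{"hand":50,"dp":[0,-0.003,0.24],"spin":0},{"hand":50,"dp":[0,-0.003,0.27],"spin":0},{"hand":50,"dp":[0,-0.003,0.3],"spin":0},{"hand":50,"dp":[0,-0.003,0.315],"spin":0},{"hand":50,"dp":[0,-0.003,0.325],"spin":0},{"hand":50,"dp":[0,-0.003,0.33],"spin":0},{"hand":50,"dp":[0,-0.003,0.33],"spin":0}])

```text
time: 21.95
ee_pos: [0.4928, -0.2387, 0.0742]
eef_rot: [-0.031, 1.0, -0.0, 0.0]
ft_force: [-0.3, -0.1, -3.1]
width: 0.059
grip_force: 35.0
```

Call:
carry_out(deltas=[{"hand":50,"dp":[0,0,0.004],"spin":0},{"hand":50,"dp":[0,0,0.007],"spin":0},{"hand":50,"dp":[0,0,0.009],"spin":0},{"hand":50,"dp":[0,0,0.011],"spin":0},{"hand":50,"dp":[0,0,0.011],"spin":0}])

```text
time: 22.45
ee_pos: [0.493, -0.2387, 0.0719]
eef_rot: [-0.031, 1.0, -0.0, 0.0]
ft_force: [-1.8, 0.9, 4.2]
width: 0.0592
grip_force: 34.9
```

Call:
carry_out(deltas=[{"hand":50,"dp":[0,0,0],"spin":0},{"hand":50,"dp":[0,0,0],"spin":0},{"hand":50,"dp":[0,0,0],"spin":0}], force=3)

```text
time: 22.75
ee_pos: [0.4929, -0.2391, 0.0715]
eef_rot: [-0.031, 1.0, -0.0, 0.0]
ft_force: [0.0, -1.3, 2.6]
width: 0.0598
grip_force: 3.0
```

Call:
carry_out(deltas=[{"hand":61,"dp":[0,0,0],"spin":0},{"hand":63,"dp":[0,0,0],"spin":0},{"hand":70,"dp":[0,0,0],"spin":0},{"hand":76,"dp":[0,0,0],"spin":0},{"hand":76,"dp":[0,0,-0.04],"spin":0},{"hand":76,"dp":[0,0,-0.12],"spin":0},{"hand":76,"dp":[0,0,-0.28],"spin":0},{"hand":87,"dp":[0,0,-0.44],"spin":0},{"hand":87,"dp":[0,0,-0.52],"spin":0},{"hand":87,"dp":[0,0,-0.52],"spin":0}])

```text
time: 23.75
ee_pos: [0.4943, -0.239, 0.2054]
eef_rot: [-0.031, 1.0, -0.002, 0.003]
ft_force: [0.4, 0.3, -0.3]
width: 0.0859
grip_force: 0.0
```

```bash
python3 to.py .630 -.0165 .20 160; python3 - <<'E'
from h import *
a=camera('scene');b=camera('side');cv2.imwrite('pics/s6.png',a[:,:,::-1]);cv2.imwrite('pics/d6.png',b[:,:,::-1])
S,D=cal('scene'),cal('side')
# cap (dark) centroid near predicted
for n,C,im in(('scene',S,a),('side',D,b)):
    p=proj(C,[.493,-.2387,.12]);x,y=p.astype(int);g=im[y-25:y+25,x-25:x+25].max(2)
    m=(g<60).astype(np.uint8);k,l,st,ce=cv2.connectedComponentsWithStats(m);i=l[25,25];print(n,p,st[i],ce[i]+[x-25,y-25])
E
```

```text
23.75 [ 0.4943 -0.239   0.2054] [-0.031   0.9995 -0.0016  0.0026] [ 0.4  0.3 -0.3] 0.08587468383696314 [ 0.88  0.22 -0.59  1.67  0.13  1.28  1.9 ]
ang -176.45 dp [-0.5968  0.8545  0.0218] spin 0.1309
scene [208.84099371 263.84829467] [ 15  16  24  23 418] [209.55980861 264.63397129]
side [382.78373048 201.38940437] [  7   0  33  37 890] [380.26853933 192.0988764 ]
```

The bottle stands in place, with its cap within 1 px of the prediction in the scene view. Now the tin.

Call:
carry_out(deltas=[{"hand":87,"dp":[-0.597,0.855,0.02],"spin":0.131},{"hand":87,"dp":[-0.597,0.855,0.02],"spin":0.131},{"hand":87,"dp":[-0.597,0.855,0.02],"spin":0.131},{"hand":87,"dp":[-0.597,0.855,0.02],"spin":0.131},{"hand":87,"dp":[-0.597,0.855,0.02],"spin":0.131},{"hand":87,"dp":[-0.597,0.855,0.02],"spin":0.131},{"hand":87,"dp":[-0.597,0.855,0.02],"spin":0.131},{"hand":87,"dp":[-0.597,0.855,0.02],"spin":0.131},{"hand":87,"dp":[-0.597,0.855,0.02],"spin":0.131},{"hand":87,"dp":[-0.597,0.855,0.02],"spin":0.131}])

```text
time: 24.85
ee_pos: [0.628, -0.0177, 0.1961]
eef_rot: [0.175, 0.985, -0.0, -0.0]
ft_force: [-0.2, 0.2, 0.5]
width: 0.0871
grip_force: 0.0
```

```bash
python3 to.py .630 -.0165 .066 160; python3 - <<'E'
from h import *
s=read_state();im=camera('wrist');W=cal('wrist',s);c=np.array([.63,-.0165])
cv2.imwrite('pics/w6.png',im[:,:,::-1])
t=np.radians(-20);ex=np.array([np.cos(t),np.sin(t)]);ey=np.array([-ex[1],ex[0]])
cs=[proj(W,[*(c+ex*a+ey*b),.095]) for a,b in((-.035,-.029),(-.035,.029),(.035,.029),(.035,-.029))];print(np.round(cs,0))
# near (robot-side) top edge of the tin: strongest vertical gradient along rays in tin frame
g=cv2.GaussianBlur(cv2.cvtColor(im,7),(5,5),0).astype(float)
def prof(f,r):
    v=[g[tuple(np.round(proj(W,[*f(q),.095])).astype(int)[::-1])] for q in r];d=np.diff(v);return [(r[i],round(d[i])) for i in np.argsort(-abs(d))[:4]]
for b in(-.02,-.01,0,.01,.02):print('x-edge',b,prof(lambda q:c+ex*q+ey*b,np.arange(-.05,-.02,.001).round(3)))
for a in(-.03,-.02):print('y-edges',a,prof(lambda q:c+ex*a+ey*q,np.arange(-.045,-.015,.001).round(3)),prof(lambda q:c+ex*a+ey*q,np.arange(.015,.045,.001).round(3)))
E
```

```text
24.85 [ 0.628  -0.0177  0.1961] [ 1.751e-01  9.846e-01 -4.000e-04 -2.000e-04] [-0.2  0.2  0.5] 0.0870983756731097 [ 0.43  0.43 -0.64  1.46  0.26  1.34  1.  ]
ang 159.84 dp [-0.0058  0.0073  0.5203] spin -0.0009
[[283. 194.]
 [367. 194.]
 [364. 288.]
 [286. 288.]]
x-edge -0.02 [(np.float64(-0.046), -11), (np.float64(-0.045), -8), (np.float64(-0.033), 5), (np.float64(-0.035), -4)]
x-edge -0.01 [(np.float64(-0.048), -10), (np.float64(-0.049), -9), (np.float64(-0.05), -7), (np.float64(-0.035), 5)]
x-edge 0 [(np.float64(-0.037), 8), (np.float64(-0.04), -6), (np.float64(-0.046), 4), (np.float64(-0.035), 4)]
x-edge 0.01 [(np.float64(-0.04), 5), (np.float64(-0.042), -5), (np.float64(-0.046), 3), (np.float64(-0.041), -3)]
x-edge 0.02 [(np.float64(-0.05), -1), (np.float64(-0.039), -1), (np.float64(-0.037), -1), (np.float64(-0.034), 1)]
y-edges -0.03 [(np.float64(-0.041), -13), (np.float64(-0.042), -5), (np.float64(-0.037), 2), (np.float64(-0.04), -1)] [(np.float64(0.015), -4), (np.float64(0.016), -3), (np.float64(0.017), 1), (np.float64(0.032), 1)]
y-edges -0.02 [(np.float64(-0.04), 19), (np.float64(-0.035), -15), (np.float64(-0.034), -13), (np.float64(-0.036), -12)] [(np.float64(0.038), 7), (np.float64(0.017), -6), (np.float64(0.039), 4), (np.float64(0.043), 4)]
```

The tin's top is in shadow here, so the edge check tells me nothing. The earlier triangulation was consistent, and there are 14 mm of room each side, so I'll close gently.

Call:
carry_out(deltas=[{"hand":87,"dp":[-0.006,0.007,0.1],"spin":0},{"hand":87,"dp":[-0.006,0.007,0.22],"spin":0},{"hand":87,"dp":[-0.006,0.007,0.34],"spin":0},{"hand":87,"dp":[-0.006,0.007,0.44],"spin":0},{"hand":87,"dp":[-0.006,0.007,0.5],"spin":0},{"hand":87,"dp":[-0.006,0.007,0.52],"spin":0},{"hand":87,"dp":[-0.006,0.007,0.52],"spin":0},{"hand":68,"dp":[-0.006,0.007,0.52],"spin":0},{"hand":62,"dp":[-0.006,0.007,0.52],"spin":0},{"hand":60,"dp":[-0.006,0.007,0.52],"spin":0},{"hand":50,"dp":[-0.006,0.007,0.52],"spin":0},{"hand":50,"dp":[-0.006,0.007,0.52],"spin":0}], force=6)

```text
time: 26.1
ee_pos: [0.6306, -0.0155, 0.0667]
eef_rot: [0.174, 0.985, -0.0, 0.0]
ft_force: [-0.7, -2.5, 4.1]
width: 0.061
grip_force: 5.7
```

Call:
carry_out(deltas=[{"hand":50,"dp":[0,0,0],"spin":0},{"hand":50,"dp":[0,0,0],"spin":0},{"hand":50,"dp":[0,0,0],"spin":0},{"hand":50,"dp":[0,0,0],"spin":0}], force=40)

```text
time: 26.5
ee_pos: [0.6307, -0.0154, 0.0668]
eef_rot: [0.174, 0.985, -0.0, 0.0]
ft_force: [-2.9, -3.6, 5.6]
width: 0.0597
grip_force: 37.8
```

Call:
carry_out(deltas=[{"hand":50,"dp":[0,0,-0.02],"spin":0},{"hand":50,"dp":[0,0,-0.06],"spin":0},{"hand":50,"dp":[0,0,-0.14],"spin":0},{"hand":50,"dp":[0,0,-0.26],"spin":0},{"hand":50,"dp":[0,0,-0.4],"spin":0},{"hand":50,"dp":[0,0,-0.56],"spin":0},{"hand":50,"dp":[0,0,-0.66],"spin":0},{"hand":50,"dp":[0,0,-0.66],"spin":0},{"hand":50,"dp":[0,0,-0.66],"spin":0}])

```text
time: 27.4
ee_pos: [0.6302, -0.0144, 0.2308]
eef_rot: [0.174, 0.985, 0.0, -0.0]
ft_force: [0.7, -0.9, -4.7]
width: 0.06
grip_force: 37.9
```

```bash
python3 to.py .5603 -.2338 .23 183.4; python3 - <<'E'
from h import *
s=read_state();e=np.array(s['ee_pos']);zt=e[2]+.095-.0662;print('expected top',zt)
S,D,W=cal('scene'),cal('side'),cal('wrist',s);im=camera('wrist');cv2.imwrite('pics/w7.png',im[:,:,::-1])
q=s['eef_rot'];x=np.array([2*q[0]**2-1,2*q[0]*q[1]]);y=np.array([x[1],-x[0]])
g=cv2.GaussianBlur(cv2.cvtColor(im,7),(3,3),0).astype(float)
for b in(-.02,-.01,0,.01,.02):
    r=np.arange(.02,.055,.0005);v=np.array([g[tuple(np.round(proj(W,[*(e[:2]+x*a+y*b),zt])).astype(int)[::-1])] for a in r])
    print(b,v[::5].round())
E
```

```text
27.4 [ 0.6302 -0.0144  0.2308] [ 1.737e-01  9.848e-01  1.000e-04 -1.000e-04] [ 0.7 -0.9 -4.7] 0.0599647810028 [ 0.43  0.41 -0.64  1.41  0.25  1.4   1.01]
ang 160.0 dp [-0.0374 -0.9202  0.0033] spin -0.13
expected top 0.25962866706162685
-0.02 [ 98.  95.  97.  97.  95.  89.  85.  93.  94.  93.  92.  92. 110. 111.]
-0.01 [ 93.  94.  94.  96.  97.  89.  87.  62.  88.  88.  89.  88.  96. 107.]
0 [ 95.  94.  96.  96.  94.  93.  86.  86.  87.  87.  88.  88.  88. 109.]
0.01 [95. 95. 92. 94. 97. 96. 95. 89. 75. 89. 90. 91. 91. 89.]
0.02 [ 97.  99. 100.  99. 100.  97.  95.  90.  77. 102.  92.  85.  85.  86.]
```

The opening reads 60 mm instead of 58, and the near edge slants, so the tin is held turned by a few degrees. I'll measure its yaw.

```bash
python3 - <<'E'
from h import *
s=read_state();e=np.array(s['ee_pos']);zt=e[2]+.095-.0662;W=cal('wrist',s);im=cv2.imread('pics/w7.png')
q=s['eef_rot'];x=np.array([2*q[0]**2-1,2*q[0]*q[1]]);y=np.array([x[1],-x[0]])
# rectify the tin-top plane at 4 px/mm, rows = tool x from 60 to 0 mm, cols = tool y -50..50
src=np.float32([proj(W,[*(e[:2]+x*a+y*b),zt]) for a,b in((.06,-.05),(.06,.05),(0,.05),(0,-.05))])
H=cv2.getPerspectiveTransform(src,np.float32([(0,0),(400,0),(400,240),(0,240)]))
r=cv2.GaussianBlur(cv2.cvtColor(cv2.warpPerspective(im,H,(400,240)),6),(7,7),0);cv2.imwrite('pics/r7.png',r)
ls=cv2.createLineSegmentDetector().detect(r)[0][:,0]
for l in ls:
    L=np.hypot(l[2]-l[0],l[3]-l[1])
    if L>45:print('len',round(L/4,1),'tooly',np.round(l[[0,2]]/4-50,1),'toolx',np.round(60-l[[1,3]]/4,1),'slope deg',round(np.degrees(np.arctan2(-(l[3]-l[1]),l[2]-l[0])),1))
E
```

```text
len 13.4 tooly [31.4 39.3] toolx [21.7 10.9] slope deg -53.7
len 16.1 tooly [-49.4 -37.8] toolx [ 4.4 15.5] slope deg 43.8
len 21.3 tooly [-29.5 -29.6] toolx [35.2 56.4] slope deg 90.4
len 13.4 tooly [34.9 35. ] toolx [47.7 34.2] slope deg -89.7
len 17.6 tooly [-33.  -30.3] toolx [22.   4.6] slope deg -81.4
len 16.5 tooly [27.1 24.5] toolx [ 4.8 21.1] slope deg 98.8
len 56.3 tooly [-29.8  26.4] toolx [4.6 4.7] slope deg 0.1
len 44.0 tooly [ 17.3 -26.1] toolx [41.2 34.3] slope deg -171.1
len 42.4 tooly [-25.2  16.7] toolx [35.6 42.2] slope deg 8.9
```

Both the near edge and the side edges show 9°, so the tin's x axis lies at about -11° and the pads have jammed on a diagonal. I'll set it down again, turn 9° and regrip.

Call:
carry_out(deltas=[{"hand":50,"dp":[0,0,0.12],"spin":0},{"hand":50,"dp":[0,0,0.3],"spin":0},{"hand":50,"dp":[0,0,0.45],"spin":0},{"hand":50,"dp":[0,0,0.56],"spin":0},{"hand":50,"dp":[0,0,0.61],"spin":0},{"hand":50,"dp":[0,0,0.635],"spin":0},{"hand":50,"dp":[0,0,0.645],"spin":0},{"hand":50,"dp":[0,0,0.652],"spin":0},{"hand":50,"dp":[0,0,0.657],"spin":0},{"hand":50,"dp":[0,0,0.66],"spin":0},{"hand":50,"dp":[0,0,0.66],"spin":0}])

```text
time: 28.55
ee_pos: [0.6307, -0.0149, 0.0668]
eef_rot: [0.174, 0.985, 0.0, 0.0]
ft_force: [-0.6, -0.2, -3.4]
width: 0.06
grip_force: 37.9
```

Call:
carry_out(deltas=[{"hand":62,"dp":[0,0,0],"spin":0},{"hand":68,"dp":[0,0,0],"spin":0},{"hand":84,"dp":[0,0,0],"spin":0},{"hand":84,"dp":[0.01,0,0],"spin":-0.03},{"hand":84,"dp":[0.01,0,0],"spin":-0.05},{"hand":84,"dp":[0.01,0,0],"spin":-0.05},{"hand":84,"dp":[0.01,0,0],"spin":-0.05},{"hand":66,"dp":[0.01,0,0],"spin":-0.05},{"hand":61,"dp":[0.01,0,0],"spin":-0.05},{"hand":60,"dp":[0.01,0,0],"spin":-0.05},{"hand":59,"dp":[0.01,0,0],"spin":-0.05},{"hand":50,"dp":[0.01,0,0],"spin":-0.05},{"hand":50,"dp":[0.01,0,0],"spin":-0.05}], force=5)

```text
time: 29.85
ee_pos: [0.6281, -0.0143, 0.0663]
eef_rot: [0.096, 0.995, -0.0, -0.0]
ft_force: [-1.4, -1.9, 0.6]
width: 0.0577
grip_force: 5.0
```

Call:
carry_out(deltas=[{"hand":50,"dp":[0,0,0],"spin":0},{"hand":50,"dp":[0,0,0],"spin":0},{"hand":50,"dp":[0,0,0],"spin":0},{"hand":50,"dp":[0,0,0],"spin":0}], force=40)

```text
time: 30.25
ee_pos: [0.6281, -0.0143, 0.0663]
eef_rot: [0.096, 0.995, -0.0, 0.0]
ft_force: [-1.1, -2.7, 1.1]
width: 0.0579
grip_force: 39.9
```

The opening is 57.9 mm, so the tin is square in the pads. I'll lift and measure its offset along the pads.

Call:
carry_out(deltas=[{"hand":50,"dp":[0,0,-0.02],"spin":0},{"hand":50,"dp":[0,0,-0.06],"spin":0},{"hand":50,"dp":[0,0,-0.14],"spin":0},{"hand":50,"dp":[0,0,-0.26],"spin":0},{"hand":50,"dp":[0,0,-0.36],"spin":0},{"hand":50,"dp":[0,0,-0.4],"spin":0},{"hand":50,"dp":[0,0,-0.4],"spin":0},{"hand":50,"dp":[0,0,-0.4],"spin":0}])

```text
time: 31.05
ee_pos: [0.6275, -0.0141, 0.1651]
eef_rot: [0.096, 0.995, -0.0, -0.001]
ft_force: [-0.9, 0.4, -4.0]
width: 0.0579
grip_force: 39.9
```

```bash
cat > rect.py <<'E'
from h import *
s=read_state();e=np.array(s['ee_pos']);zt=e[2]+.095-.0663;W=cal('wrist',s);im=camera('wrist')
q=s['eef_rot'];x=np.array([2*q[0]**2-1,2*q[0]*q[1]]);y=np.array([x[1],-x[0]])
src=np.float32([proj(W,[*(e[:2]+x*a+y*b),zt]) for a,b in((.06,-.05),(.06,.05),(0,.05),(0,-.05))])
H=cv2.getPerspectiveTransform(src,np.float32([(0,0),(400,0),(400,240),(0,240)]))
r=cv2.GaussianBlur(cv2.cvtColor(cv2.warpPerspective(im,H,(400,240)),7),(7,7),0)
ls=cv2.createLineSegmentDetector().detect(r)[0][:,0]
for l in ls:
    L=np.hypot(l[2]-l[0],l[3]-l[1])
    if L>45:print('len',round(L/4,1),'tooly',np.round(l[[0,2]]/4-50,1),'toolx',np.round(60-l[[1,3]]/4,1))
E
python3 rect.py; python3 to.py .5603 -.2338 .163 183.4
```

```text
len 15.2 tooly [35. 46.] toolx [15.   4.4]
len 15.5 tooly [-47.8 -36.7] toolx [ 4.7 15.4]
len 17.8 tooly [-29.4 -29.6] toolx [22.7  4.8]
len 11.6 tooly [49.2 49.2] toolx [ 6.1 17.7]
len 12.5 tooly [-26.7 -14.2] toolx [37.  37.1]
len 18.1 tooly [27.3 27.5] toolx [ 4.8 23. ]
len 55.3 tooly [-28.9  26.4] toolx [4.7 4.8]
len 48.1 tooly [ 23.3 -24.8] toolx [35.6 35.8]
len 38.4 tooly [-13.9  24.5] toolx [37.  36.8]
31.1 [ 0.6273 -0.0142  0.1647] [ 9.620e-02  9.954e-01 -1.000e-04 -1.100e-03] [ 0.4 -0.1 -5.1] 0.05745927804204589 [ 0.45  0.46 -0.67  1.5   0.29  1.29  1.13]
ang 168.96 dp [ 0.0947 -0.9135  0.0067] spin -0.0802
```

Call:
carry_out(deltas=[{"hand":50,"dp":[0.02,-0.15,0],"spin":-0.02},{"hand":50,"dp":[0.04,-0.35,0],"spin":-0.04},{"hand":50,"dp":[0.06,-0.55,0],"spin":-0.06},{"hand":50,"dp":[0.08,-0.72,0],"spin":-0.08},{"hand":50,"dp":[0.09,-0.84,0],"spin":-0.08},{"hand":50,"dp":[0.09,-0.91,0],"spin":-0.08},{"hand":50,"dp":[0.09,-0.91,0],"spin":-0.08},{"hand":50,"dp":[0.09,-0.91,0],"spin":-0.08},{"hand":50,"dp":[0.09,-0.91,0],"spin":-0.08}])

```text
time: 32.0
ee_pos: [0.5631, -0.2308, 0.166]
eef_rot: [-0.031, 1.0, 0.001, 0.0]
ft_force: [-0.2, -0.8, -4.1]
width: 0.0578
grip_force: 39.9
```

```bash
python3 to.py .5613 -.2335 .0713 183.4
```

```text
32.0 [ 0.5631 -0.2308  0.166 ] [-3.070e-02  9.995e-01  6.000e-04  0.000e+00] [-0.2 -0.8 -4.1] 0.05782725127154062 [ 0.82  0.41 -0.64  1.55  0.25  1.27  1.77]
ang -176.48 dp [ 0.0077 -0.0105  0.3788] spin 0.0007
```

Call:
carry_out(deltas=[{"hand":50,"dp":[0.004,-0.006,0.06],"spin":0},{"hand":50,"dp":[0.004,-0.006,0.1],"spin":0},{"hand":50,"dp":[0.004,-0.006,0.1],"spin":0},{"hand":50,"dp":[0.004,-0.006,0.1],"spin":0},{"hand":50,"dp":[0.004,-0.006,0.1],"spin":0}])

```text
time: 32.5
ee_pos: [0.5618, -0.2345, 0.1416]
eef_rot: [-0.029, 1.0, -0.0, 0.0]
ft_force: [0.4, 0.0, -3.1]
width: 0.0577
grip_force: 39.9
```

```bash
python3 to.py .5613 -.2335 .0713 183.4;python3 - <<'E'
from h import *
# gap between bottle (amber) and held tin etc: save pictures
for n in('scene','side'):cv2.imwrite(f'pics/{n}8.png',camera(n)[:,:,::-1])
E
```

```text
32.5 [ 0.5618 -0.2345  0.1416] [-2.940e-02  9.996e-01 -1.000e-04  2.000e-04] [ 0.4  0.  -3.1] 0.057662487282210934 [ 0.82  0.43 -0.64  1.58  0.26  1.22  1.76]
ang -176.63 dp [0.0017 0.0042 0.2811] spin -0.0002
```

Call:
carry_out(deltas=[{"hand":50,"dp":[0.002,0.004,0.04],"spin":0},{"hand":50,"dp":[0.002,0.004,0.07],"spin":0},{"hand":50,"dp":[0.002,0.004,0.1],"spin":0},{"hand":50,"dp":[0.002,0.004,0.12],"spin":0},{"hand":50,"dp":[0.002,0.004,0.13],"spin":0},{"hand":50,"dp":[0.002,0.004,0.13],"spin":0}])

```text
time: 33.2
ee_pos: [0.5608, -0.2336, 0.1084]
eef_rot: [-0.029, 1.0, 0.0, -0.0]
ft_force: [-0.2, -0.4, -4.1]
width: 0.0579
grip_force: 39.9
```

Call:
carry_out(deltas=[{"hand":50,"dp":[0,0,0.03],"spin":0},{"hand":50,"dp":[0,0,0.06],"spin":0},{"hand":50,"dp":[0,0,0.08],"spin":0},{"hand":50,"dp":[0,0,0.1],"spin":0},{"hand":50,"dp":[0,0,0.115],"spin":0},{"hand":50,"dp":[0,0,0.125],"spin":0},{"hand":50,"dp":[0,0,0.135],"spin":0},{"hand":50,"dp":[0,0,0.135],"spin":0}])

```text
time: 34.0
ee_pos: [0.5632, -0.2342, 0.0807]
eef_rot: [-0.029, 1.0, -0.002, 0.002]
ft_force: [-17.0, 4.6, 41.6]
width: 0.0581
grip_force: 40.0
```

The upward force is 42 N, so something is in the way. I'll back up and measure.

Call:
carry_out(deltas=[{"hand":50,"dp":[0,0,-0.03],"spin":0},{"hand":50,"dp":[0,0,-0.06],"spin":0},{"hand":50,"dp":[0,0,-0.1],"spin":0},{"hand":50,"dp":[0,0,-0.14],"spin":0},{"hand":50,"dp":[0,0,-0.14],"spin":0}])

```text
time: 34.5
ee_pos: [0.562, -0.2338, 0.1117]
eef_rot: [-0.029, 1.0, -0.0, 0.001]
ft_force: [2.2, 0.7, -2.6]
width: 0.0574
grip_force: 40.0
```

```bash
python3 to.py .5613 -.2335 .0713 183.4; python3 rect.py; python3 - <<'E'
from h import *
s=read_state();e=np.array(s['ee_pos']);S,D=cal('scene'),cal('side');a,b=camera('scene'),camera('side')
cv2.imwrite('pics/s9.png',a[:,:,::-1]);cv2.imwrite('pics/d9.png',b[:,:,::-1])
# bottle label/shoulder amber and wood
for n,C,im in(('scene',S,a),('side',D,b)):
    h=cv2.cvtColor(im,cv2.COLOR_RGB2HSV);m=cv2.inRange(h,(4,120,50),(18,255,200))
    p=proj(C,[.493,-.239,.08]).astype(int);w=np.zeros_like(m);w[p[1]-40:p[1]+40,p[0]-40:p[0]+40]=m[p[1]-40:p[1]+40,p[0]-40:p[0]+40]
    k,l,st,ce=cv2.connectedComponentsWithStats(w)
    if k>1:i=1+np.argmax(st[1:,4]);print(n,st[i],ce[i],'pred shoulder',proj(C,[.493,-.239,.105]),proj(C,[.493,-.239,.05]))
E
```

```text
34.5 [ 0.562  -0.2338  0.1117] [-2.930e-02  9.996e-01 -5.000e-04  1.200e-03] [ 2.2  0.7 -2.6] 0.05739966368971667 [ 0.81  0.45 -0.63  1.61  0.28  1.17  1.75]
ang -176.64 dp [0.0027 0.0014 0.1615] spin -0.0002
len 14.1 tooly [-47.6 -37.3] toolx [ 5.1 14.8]
len 15.7 tooly [47.4 46.5] toolx [37.1 21.4]
len 12.0 tooly [47.2 46.4] toolx [49.6 37.6]
len 15.7 tooly [-46.1 -45.1] toolx [22.3 38. ]
len 18.2 tooly [-31.2 -32.2] toolx [23.3  5.1]
len 18.5 tooly [30.5 29.5] toolx [ 5.1 23.6]
len 13.8 tooly [-28.9 -15.2] toolx [36.5 35.6]
len 11.9 tooly [22.  33.9] toolx [58.6 57.9]
len 17.0 tooly [-3.6 13.3] toolx [32.7 31.4]
len 13.5 tooly [13.6 27.1] toolx [33.7 32.9]
len 61.2 tooly [-31.4  29.8] toolx [5.1 5.2]
len 55.0 tooly [ 26.4 -28.6] toolx [48.2 47.9]
len 12.6 tooly [28.  27.3] toolx [33.6 46.1]
len 28.1 tooly [37.5 37.4] toolx [19.8 48. ]
scene [210 303   3   2   4] [211.  303.5] pred shoulder [209.96096107 268.31501892] [214.37156324 283.6976309 ]
side [371 202  24  16 142] [381.11971831 211.73239437] pred shoulder [382.21726887 205.76086921] [380.07567606 221.28854615]
```

The rectified edges show the tin pushed up and pitched about 12° with its +x end high, so it sat on the +x wall and needs to go further towards the bottle. I'll set it back on the free counter, let it level there, and measure the box and bottle more closely.

Call:
carry_out(deltas=[{"hand":50,"dp":[0,0,-0.1],"spin":0},{"hand":50,"dp":[0,0,-0.2],"spin":0},{"hand":50,"dp":[0,0,-0.26],"spin":0},{"hand":50,"dp":[-0.06,0.15,-0.26],"spin":0},{"hand":50,"dp":[-0.12,0.33,-0.26],"spin":0},{"hand":50,"dp":[-0.19,0.52,-0.26],"spin":0},{"hand":50,"dp":[-0.25,0.7,-0.26],"spin":0},{"hand":50,"dp":[-0.3,0.82,-0.26],"spin":0},{"hand":50,"dp":[-0.315,0.86,-0.2],"spin":0},{"hand":50,"dp":[-0.315,0.86,-0.1],"spin":0},{"hand":50,"dp":[-0.315,0.86,0],"spin":0},{"hand":50,"dp":[-0.315,0.86,0.06],"spin":0},{"hand":50,"dp":[-0.315,0.86,0.1],"spin":0},{"hand":50,"dp":[-0.315,0.86,0.13],"spin":0},{"hand":50,"dp":[-0.315,0.86,0.15],"spin":0},{"hand":50,"dp":[-0.315,0.86,0.16],"spin":0},{"hand":50,"dp":[-0.315,0.86,0.16],"spin":0}])

```text
time: 36.35
ee_pos: [0.6272, -0.0144, 0.0703]
eef_rot: [-0.029, 1.0, -0.0, 0.0]
ft_force: [-1.1, 0.7, -2.9]
width: 0.0577
grip_force: 40.0
```

Call:
carry_out(deltas=[{"hand":50,"dp":[0,0,0.02],"spin":0},{"hand":50,"dp":[0,0,0.03],"spin":0},{"hand":50,"dp":[0,0,0.036],"spin":0},{"hand":50,"dp":[0,0,0.042],"spin":0},{"hand":50,"dp":[0,0,0.048],"spin":0}], force=12)

```text
time: 36.85
ee_pos: [0.6282, -0.0142, 0.0593]
eef_rot: [-0.029, 1.0, -0.0, 0.001]
ft_force: [1.7, -0.0, 7.0]
width: 0.0578
grip_force: 12.0
```

Call:
carry_out(deltas=[{"hand":50,"dp":[0,0,0.004],"spin":0},{"hand":50,"dp":[0,0,0.008],"spin":0},{"hand":50,"dp":[0,0,0.012],"spin":0},{"hand":50,"dp":[0,0,0.016],"spin":0},{"hand":50,"dp":[0,0,0.02],"spin":0}], force=6)

```text
time: 37.35
ee_pos: [0.6297, -0.0141, 0.0554]
eef_rot: [-0.029, 1.0, -0.0, 0.003]
ft_force: [4.3, -0.6, 7.8]
width: 0.058
grip_force: 6.0
```

Call:
carry_out(deltas=[{"hand":50,"dp":[0,0,0],"spin":0},{"hand":50,"dp":[0,0,0],"spin":0},{"hand":59,"dp":[0,0,0],"spin":0},{"hand":62,"dp":[0,0,0],"spin":0},{"hand":80,"dp":[0,0,0],"spin":0},{"hand":87,"dp":[0,0,0],"spin":0},{"hand":87,"dp":[0,0,-0.1],"spin":0},{"hand":87,"dp":[0,0,-0.3],"spin":0},{"hand":87,"dp":[0,0,-0.5],"spin":0},{"hand":87,"dp":[0,0,-0.6],"spin":0}], force=3)

```text
time: 38.35
ee_pos: [0.6281, -0.0139, 0.2077]
eef_rot: [-0.029, 1.0, -0.0, 0.002]
ft_force: [0.7, -0.5, 0.4]
width: 0.0865
grip_force: 0.0
```

```bash
python3 to.py .60 -.10 .30 183.4
```

```text
38.35 [ 0.6281 -0.0139  0.2077] [-2.940e-02  9.996e-01 -1.000e-04  2.400e-03] [ 0.7 -0.5  0.4] 0.08653342868993033 [ 0.49  0.43 -0.72  1.45  0.29  1.36  1.38]
ang -176.63 dp [ 0.1326 -0.3371 -0.3693] spin -0.0002
```

Call:
carry_out(deltas=[{"hand":87,"dp":[0.07,-0.15,-0.17],"spin":0},{"hand":87,"dp":[0.14,-0.35,-0.17],"spin":0},{"hand":87,"dp":[0.14,-0.457,-0.17],"spin":0},{"hand":87,"dp":[0.14,-0.457,-0.17],"spin":0},{"hand":87,"dp":[0.14,-0.457,-0.17],"spin":0},{"hand":87,"dp":[0.14,-0.457,-0.17],"spin":0},{"hand":87,"dp":[0.14,-0.457,-0.17],"spin":0}])

```text
time: 39.05
ee_pos: [0.5989, -0.1287, 0.2454]
eef_rot: [-0.031, 1.0, 0.0, -0.0]
ft_force: [-0.1, -0.9, -0.8]
width: 0.0868
grip_force: 0.0
```

```bash
cat > meas.py <<'E'
from h import *
s=read_state();im=camera('wrist');cv2.imwrite('pics/w10.png',im[:,:,::-1]);W=cal('wrist',s)
k=np.array([.528,-.2207]);t=np.radians(3.4);ex=np.array([np.cos(t),np.sin(t)]);ey=np.array([-ex[1],ex[0]])
def lines(c,t,hx,hy,z,name,tol=6):
    # rectified 4 px/mm in frame c,t on plane z; keep long axis-parallel segments near the expected outline
    ux=np.array([np.cos(t),np.sin(t)]);uy=np.array([-ux[1],ux[0]]);m=.012;A,B=hx+m,hy+m
    src=np.float32([proj(W,[*(c+ux*a+uy*b),z]) for a,b in((-A,B),(A,B),(A,-B),(-A,-B))])
    w,h=int(8000*A),int(8000*B)
    H=cv2.getPerspectiveTransform(src,np.float32([(0,0),(w,0),(w,h),(0,h)]))
    r=cv2.GaussianBlur(cv2.cvtColor(cv2.warpPerspective(im,H,(w,h),flags=cv2.INTER_LINEAR),7),(5,5),0)
    for l in cv2.createLineSegmentDetector().detect(r)[0][:,0]:
        p=np.array([[l[0]/4-A*1e3,B*1e3-l[1]/4],[l[2]/4-A*1e3,B*1e3-l[3]/4]]);d=p[1]-p[0];L=np.hypot(*d)
        if L>18 and min(abs(d))/L<.2:
            ax=0 if abs(d[0])>abs(d[1]) else 1;print(name,'along','xy'[ax],'ends',p.round(1).tolist())
print(np.round(s['ee_pos'],4))
lines(k,t,.074,.053,.035,'box')
lines(np.array([.628,-.0145]),t,.035,.029,.095,'tin')
g=cv2.cvtColor(im,cv2.COLOR_RGB2HSV);c0=proj(W,[.493,-.239,.105]);x,y=c0.astype(int)
m=cv2.inRange(g,(4,110,60),(22,255,255));w=np.zeros_like(m);w[max(y-60,0):y+60,max(x-60,0):x+60]=m[max(y-60,0):y+60,max(x-60,0):x+60]
print('pred shoulder',c0,'cap',proj(W,[.493,-.239,.12]))
d=(im.max(2)<60).astype(np.uint8);n,l,st,ce=cv2.connectedComponentsWithStats(d);x,y=proj(W,[.493,-.239,.12]).astype(int);i=l[y,x];print('cap blob',st[i],ce[i],(onz(W,ce[i],.12)[:2]))
E
python3 meas.py
```

```text
[ 0.5989 -0.1287  0.2454]
box along y ends [[-66.9000015258789, 38.900001525878906], [-66.5999984741211, 12.699999809265137]]
box along x ends [[-61.5, 12.800000190734863], [-3.0, 12.399999618530273]]
box along x ends [[7.900000095367432, 50.70000076293945], [-67.69999694824219, 50.5]]
box along x ends [[-59.599998474121094, 46.5], [59.5, 46.70000076293945]]
box along x ends [[61.29999923706055, 41.400001525878906], [-65.80000305175781, 41.0]]
box along y ends [[69.69999694824219, -4.5], [69.9000015258789, -53.599998474121094]]
box along x ends [[1.0, -38.400001525878906], [31.100000381469727, -40.29999923706055]]
box along x ends [[31.600000381469727, -38.099998474121094], [56.400001525878906, -40.400001525878906]]
box along y ends [[-69.0999984741211, 24.5], [-69.30000305175781, 48.900001525878906]]
box along y ends [[-68.80000305175781, -8.600000381469727], [-69.4000015258789, 25.5]]
box along x ends [[68.80000305175781, -50.0], [-10.5, -50.29999923706055]]
box along y ends [[64.5, -40.099998474121094], [64.9000015258789, 2.700000047683716]]
box along x ends [[47.900001525878906, 
[... 275 characters left out ...]
 -41.099998474121094], [73.4000015258789, -15.199999809265137]]
box along y ends [[-73.30000305175781, 48.900001525878906], [-73.30000305175781, -14.199999809265137]]
box along x ends [[8.800000190734863, -29.5], [37.29999923706055, -31.899999618530273]]
tin along x ends [[-18.200000762939453, -14.100000381469727], [10.699999809265137, -16.0]]
tin along x ends [[46.599998474121094, -28.899999618530273], [15.0, -28.600000381469727]]
tin along y ends [[-31.200000762939453, 26.5], [-31.899999618530273, -14.800000190734863]]
pred shoulder [180.956077    79.36098492] cap [173.4065256   76.67263745]
cap blob [     0      0    640    471 224993] [317.41836413 181.73562289] [ 0.55960578 -0.13451618]
```

The box's ends are confirmed at ±73.4 mm in x. Its y centre is about 1.5 mm lower than I had taken. The tin stands at about (0.6316, -0.0143), upright. Next I'll get the bottle's position.

```bash
python3 to.py .6316 -.0143 .21 182.8; python3 - <<'E'
from h import *
s=read_state();im=camera('wrist');W=cal('wrist',s)
c=proj(W,[.493,-.239,.105]);x0,y0=(c-70).clip(0).astype(int);cr=im[y0:y0+150,x0:x0+150]
h=cv2.cvtColor(cr,cv2.COLOR_RGB2HSV);m=cv2.inRange(h,(4,110,60),(20,255,255));print('amber px',m.sum()//255)
n,l,st,ce=cv2.connectedComponentsWithStats(m);print([(st[i].tolist(),(ce[i]+[x0,y0]).round()) for i in range(1,n) if st[i,4]>80])
for nm,img in(('g',cv2.cvtColor(cr,7)),('sat',h[:,:,1])):
    C=cv2.HoughCircles(cv2.medianBlur(img,3),cv2.HOUGH_GRADIENT,1,10,param1=120,param2=14,minRadius=22,maxRadius=60)
    if C is not None:
        for q in C[0][:5]:
            p=q[:2]+[x0,y0]
            print(nm,p,q[2],'z.105',onz(W,p,.105)[:2].round(4),'z.12',onz(W,p,.12)[:2].round(4))
K=W[0];print('expected r: shoulder',K[0,0]*.03/(W[1]@np.array([.493,-.239,.105])+W[2])[2],'cap',K[0,0]*.024/(W[1]@np.array([.493,-.239,.12])+W[2])[2],c)
E
```

```text
39.1 [ 0.5989 -0.129   0.2455] [-3.040e-02  9.995e-01  2.000e-04 -0.000e+00] [-1.1 -0.8 -0.2] 0.08697184955617662 [ 0.67  0.37 -0.69  1.43  0.24  1.42  1.61]
ang -176.51 dp [-0.1585  0.4498  0.142 ] spin 0.0038
amber px 1354
[([35, 26, 76, 87, 1354], array([198.,  83.]))]
g [176.5  78.5] 44.9 z.105 [ 0.4926 -0.2425] z.12 [ 0.494  -0.2371]
g [194.5  86.5] 39.1 z.105 [ 0.4973 -0.2294] z.12 [ 0.4985 -0.2247]
g [175.5  92.5] 58.3 z.105 [ 0.5023 -0.2436] z.12 [ 0.5033 -0.2382]
g [192.5  71.5] 51.4 z.105 [ 0.4871 -0.2306] z.12 [ 0.4888 -0.2258]
g [165.5  84.5] 47.2 z.105 [ 0.4972 -0.2507] z.12 [ 0.4984 -0.245 ]
sat [178.5  72.5] 37.9 z.105 [ 0.4884 -0.2408] z.12 [ 0.4901 -0.2356]
sat [183.5  81.5] 39.0 z.105 [ 0.4943 -0.2374] z.12 [ 0.4957 -0.2323]
sat [169.5  81.5] 42.4 z.105 [ 0.495  -0.2477] z.12 [ 0.4963 -0.2421]
sat [194.5  84.5] 40.0 z.105 [ 0.4959 -0.2294] z.12 [ 0.4972 -0.2247]
sat [186.5  91.5] 29.3 z.105 [ 0.5011 -0.2354] z.12 [ 0.5021 -0.2304]
expected r: shoulder 40.8555603824462 cap 34.4487443481293 [181.24827122  79.38546607]
```

Call:
carry_out(deltas=[{"hand":87,"dp":[-0.08,0.22,0.07],"spin":0.004},{"hand":87,"dp":[-0.158,0.4,0.142],"spin":0.004},{"hand":87,"dp":[-0.158,0.45,0.142],"spin":0.004},{"hand":87,"dp":[-0.158,0.45,0.142],"spin":0.004},{"hand":87,"dp":[-0.158,0.45,0.142],"spin":0.004},{"hand":87,"dp":[-0.158,0.45,0.142],"spin":0.004},{"hand":87,"dp":[-0.158,0.45,0.142],"spin":0.004}])

```text
time: 39.85
ee_pos: [0.6317, -0.0175, 0.2103]
eef_rot: [-0.022, 1.0, -0.0, 0.0]
ft_force: [0.7, 0.1, -0.1]
width: 0.0866
grip_force: 0.0
```

```bash
python3 to.py .6316 -.0143 .063 182.8; sed -i 's/-.0663/-ZB/; s/^s=/import sys;ZB=float(sys.argv[1]) if len(sys.argv)>1 else .0663;s=/' rect.py; python3 - <<'E'
E
python3 -c "
import sys;sys.argv=['',str(0)]
" ; python3 rect.py $(python3 -c "from h import *;print(read_state()['ee_pos'][2])")
```

```text
39.85 [ 0.6317 -0.0175  0.2103] [-2.200e-02  9.998e-01 -4.000e-04  2.000e-04] [ 0.7  0.1 -0.1] 0.08662499825467235 [ 0.48  0.44 -0.72  1.43  0.29  1.38  1.37]
ang -177.48 dp [-3.000e-04  1.260e-02  5.893e-01] spin -0.0016
len 20.6 tooly [-24.3 -23.8] toolx [ 2.7 23.3]
```

Call:
carry_out(deltas=[{"hand":87,"dp":[0,0.012,0.15],"spin":0.003},{"hand":87,"dp":[0,0.012,0.3],"spin":0.003},{"hand":87,"dp":[0,0.012,0.44],"spin":0.003},{"hand":87,"dp":[0,0.012,0.54],"spin":0.003},{"hand":87,"dp":[0,0.012,0.58],"spin":0.003},{"hand":87,"dp":[0,0.012,0.588],"spin":0.003},{"hand":87,"dp":[0,0.012,0.588],"spin":0.003},{"hand":68,"dp":[0,0.012,0.588],"spin":0.003},{"hand":62,"dp":[0,0.012,0.588],"spin":0.003},{"hand":60,"dp":[0,0.012,0.588],"spin":0.003},{"hand":59,"dp":[0,0.012,0.588],"spin":0.003},{"hand":50,"dp":[0,0.012,0.588],"spin":0.003},{"hand":50,"dp":[0,0.012,0.588],"spin":0.003}], force=5)

```text
time: 41.2
ee_pos: [0.6316, -0.0132, 0.0633]
eef_rot: [-0.018, 1.0, -0.0, 0.0]
ft_force: [-0.1, -1.5, 1.8]
width: 0.0581
grip_force: 5.0
```

Call:
carry_out(deltas=[{"hand":50,"dp":[0,0,0],"spin":0},{"hand":50,"dp":[0,0,0],"spin":0},{"hand":50,"dp":[0,0,0],"spin":0},{"hand":50,"dp":[0,0,0],"spin":0},{"hand":50,"dp":[0,0,-0.02],"spin":0},{"hand":50,"dp":[0,0,-0.05],"spin":0},{"hand":50,"dp":[0,0,-0.1],"spin":0},{"hand":50,"dp":[0,0,-0.18],"spin":0},{"hand":50,"dp":[0,0,-0.26],"spin":0},{"hand":50,"dp":[0,0,-0.34],"spin":0},{"hand":50,"dp":[0,0,-0.38],"spin":0},{"hand":50,"dp":[0,0,-0.38],"spin":0}], force=55)

```text
time: 42.4
ee_pos: [0.6322, -0.0126, 0.1599]
eef_rot: [-0.018, 1.0, -0.0, 0.001]
ft_force: [0.8, 0.4, -3.7]
width: 0.0579
grip_force: 54.8
```

```bash
python3 to.py .5613 -.2345 .16 183.4; python3 rect.py .063
```

```text
42.4 [ 0.6322 -0.0126  0.1599] [-1.840e-02  9.998e-01 -1.000e-04  1.400e-03] [ 0.8  0.4 -3.7] 0.05793430989365713 [ 0.48  0.48 -0.71  1.49  0.32  1.28  1.34]
ang -177.89 dp [ 3.162e-01 -8.767e-01 -5.000e-04] spin -0.0072
len 14.3 tooly [34.5 44.9] toolx [16.7  6.8]
len 12.5 tooly [48.7 48.7] toolx [ 7.3 19.8]
len 15.5 tooly [-46.8 -35.6] toolx [ 6.5 17.2]
len 18.8 tooly [39.2 38.6] toolx [53.6 34.8]
len 21.6 tooly [-38.2 -37.4] toolx [33.9 55.5]
len 17.5 tooly [27.5 27.1] toolx [ 7.  24.5]
len 17.8 tooly [-29.6 -29.3] toolx [24.8  7. ]
len 55.6 tooly [-28.6  27. ] toolx [6.9 6.9]
len 12.5 tooly [ 7.7 -4.8] toolx [40.2 40. ]
len 24.1 tooly [-5.5 18.6] toolx [41.1 41.5]
len 14.4 tooly [-21.7  -7.3] toolx [40.8 41.1]
len 14.1 tooly [ -9.8 -23.9] toolx [39.8 39.5]
```

The offset along the pads now reads about +5 mm, which disagrees with the view from above. I'll check with brightness profiles before going on.

```bash
cat > prof.py <<'E'
from h import *
s=read_state();e=np.array(s['ee_pos']);W=cal('wrist',s);im=camera('wrist');cv2.imwrite('pics/w11.png',im[:,:,::-1])
q=s['eef_rot'];x=np.array([2*q[0]**2-1,2*q[0]*q[1]]);y=np.array([x[1],-x[0]]);g=cv2.GaussianBlur(cv2.cvtColor(im,7),(3,3),0).astype(int)
r=np.arange(20,66,1)
print('now',r[0],r[-1])
for b in(-15,0,15):print(b,[int(g[tuple(np.round(proj(W,[*(e[:2]+x*a/1e3+y*b/1e3),e[2]+.032])).astype(int)[::-1])]) for a in r])
W=cal('wrist',{'ee_pos':[.5989,-.1287,.2454],'eef_rot':[-.0306,.99953,0,0]});g=cv2.GaussianBlur(cv2.cvtColor(cv2.imread('pics/w10.png'),6),(3,3),0).astype(int)
c=np.array([.628,-.0145]);t=np.radians(3.4);ux=np.array([np.cos(t),np.sin(t)]);uy=np.array([-ux[1],ux[0]])
r=np.arange(-60,-14);print('w10',r[0],r[-1])
for b in(-15,0,15):print(b,[int(g[tuple(np.round(proj(W,[*(c+ux*a/1e3+uy*b/1e3),.095])).astype(int)[::-1])]) for a in r])
E
python3 prof.py
```

```text
now 20 65
-15 [89, 89, 89, 89, 90, 91, 91, 90, 89, 89, 89, 90, 90, 89, 88, 85, 83, 82, 82, 82, 61, 82, 84, 85, 85, 86, 86, 85, 85, 85, 84, 84, 85, 101, 102, 102, 102, 103, 103, 102, 101, 101, 101, 101, 101, 102]
0 [89, 89, 88, 89, 90, 91, 91, 88, 88, 88, 89, 88, 88, 88, 88, 88, 84, 82, 82, 82, 71, 74, 83, 83, 84, 83, 83, 83, 83, 84, 83, 83, 83, 77, 74, 74, 73, 73, 73, 76, 97, 102, 103, 103, 102, 102]
15 [89, 88, 89, 90, 88, 87, 85, 86, 86, 88, 89, 90, 90, 90, 88, 89, 96, 85, 85, 85, 81, 66, 83, 84, 84, 85, 85, 86, 86, 86, 86, 85, 83, 79, 77, 78, 78, 79, 79, 79, 92, 109, 129, 130, 189, 199]
w10 -60 -15
-15 [151, 151, 151, 151, 152, 153, 153, 154, 154, 130, 105, 90, 86, 87, 87, 87, 87, 87, 88, 87, 86, 81, 78, 76, 78, 84, 87, 101, 125, 150, 174, 194, 203, 204, 201, 169, 176, 192, 203, 206, 205, 191, 127, 117, 126, 105]
0 [155, 155, 155, 155, 155, 155, 156, 156, 156, 156, 156, 157, 152, 136, 113, 90, 89, 89, 89, 89, 89, 89, 87, 82, 81, 85, 89, 105, 134, 163, 182, 194, 199, 203, 203, 202, 201, 204, 206, 207, 206, 203, 203, 203, 202, 201]
15 [157, 157, 158, 158, 158, 158, 158, 158, 158, 158, 158, 159, 160, 160, 160, 160, 160, 159, 159, 159, 156, 144, 119, 86, 81, 85, 90, 102, 128, 157, 180, 193, 200, 203, 201, 198, 194, 192, 192, 192, 194, 200, 199, 198, 198, 199]
```

That explains it. The dark line I took for the tin's top edge is a lid seam 4.5 mm below the top. The true edge is at 35.8 mm, so the tin is now centred in the grip, and before it was 4 mm too far towards +x. I'll carry it over slowly.

Call:
carry_out(deltas=[{"hand":50,"dp":[0.03,-0.08,0],"spin":0},{"hand":50,"dp":[0.07,-0.2,0],"spin":0},{"hand":50,"dp":[0.12,-0.34,0],"spin":-0.007},{"hand":50,"dp":[0.17,-0.48,0],"spin":-0.007},{"hand":50,"dp":[0.22,-0.61,0],"spin":-0.007},{"hand":50,"dp":[0.26,-0.72,0],"spin":-0.007},{"hand":50,"dp":[0.29,-0.8,0],"spin":-0.007},{"hand":50,"dp":[0.305,-0.85,0],"spin":-0.007},{"hand":50,"dp":[0.315,-0.876,0],"spin":-0.007},{"hand":50,"dp":[0.315,-0.876,0],"spin":-0.007},{"hand":50,"dp":[0.315,-0.876,0],"spin":-0.007},{"hand":50,"dp":[0.315,-0.876,0],"spin":-0.007}])

```text
time: 43.7
ee_pos: [0.5613, -0.233, 0.1581]
eef_rot: [-0.03, 1.0, 0.0, 0.0]
ft_force: [0.3, 0.9, -4.0]
width: 0.0579
grip_force: 54.8
```

```bash
python3 to.py .5616 -.2344 .10 183.4; python3 prof.py | head -4
```

```text
43.7 [ 0.5613 -0.233   0.1581] [-3.040e-02  9.995e-01  3.000e-04  1.000e-04] [ 0.3  0.9 -4. ] 0.057936694488296546 [ 0.83  0.41 -0.65  1.57  0.26  1.25  1.77]
ang -176.52 dp [-0.0009 -0.0056  0.2322] spin 0.0004
now 20 65
-15 [100, 100, 100, 101, 102, 102, 103, 101, 100, 100, 101, 101, 101, 101, 99, 96, 93, 92, 93, 93, 70, 93, 95, 96, 97, 97, 97, 98, 98, 97, 97, 98, 98, 99, 100, 105, 134, 99, 100, 176, 182, 147, 162, 178, 181, 139]
0 [101, 101, 99, 100, 101, 102, 103, 99, 99, 99, 99, 100, 99, 99, 99, 107, 106, 95, 95, 95, 83, 87, 94, 94, 94, 94, 94, 94, 94, 94, 94, 93, 93, 100, 102, 131, 156, 98, 47, 47, 48, 48, 48, 49, 48, 49]
15 [100, 99, 101, 101, 100, 98, 96, 97, 98, 100, 101, 102, 102, 101, 128, 131, 109, 96, 95, 95, 90, 75, 95, 95, 95, 96, 97, 96, 96, 95, 95, 94, 93, 99, 99, 100, 102, 114, 117, 116, 113, 113, 101, 101, 101, 101]
```

Position and grip are unchanged. I'll lower to just above the wall top, then slowly, checking the force.

Call:
carry_out(deltas=[{"hand":50,"dp":[0,-0.003,0.08],"spin":0},{"hand":50,"dp":[0,-0.003,0.14],"spin":0},{"hand":50,"dp":[0,-0.003,0.19],"spin":0},{"hand":50,"dp":[0,-0.003,0.22],"spin":0},{"hand":50,"dp":[0,-0.003,0.22],"spin":0},{"hand":50,"dp":[0,-0.003,0.22],"spin":0}])

```text
time: 44.35
ee_pos: [0.5611, -0.2353, 0.1034]
eef_rot: [-0.029, 1.0, -0.0, 0.0]
ft_force: [1.1, -0.4, -3.7]
width: 0.0575
grip_force: 54.8
```

```bash
python3 to.py .5616 -.2344 .088 183.4
```

```text
44.35 [ 0.5611 -0.2353  0.1034] [-2.940e-02  9.996e-01 -0.000e+00  2.000e-04] [ 1.1 -0.4 -3.7] 0.057498771565830616 [ 0.82  0.46 -0.64  1.62  0.29  1.15  1.74]
ang -176.63 dp [-0.0022  0.0035  0.0617] spin -0.0002
```

Call:
carry_out(deltas=[{"hand":50,"dp":[-0.001,0.003,0],"spin":0},{"hand":50,"dp":[-0.001,0.003,0.015],"spin":0},{"hand":50,"dp":[-0.001,0.003,0.03],"spin":0},{"hand":50,"dp":[-0.001,0.003,0.045],"spin":0},{"hand":50,"dp":[-0.001,0.003,0.05],"spin":0}])

```text
time: 44.85
ee_pos: [0.5607, -0.2346, 0.0899]
eef_rot: [-0.029, 1.0, 0.0, -0.0]
ft_force: [-0.3, 0.1, -4.1]
width: 0.0579
grip_force: 54.8
```

It is past the wall top with no contact force. I'll continue.

Call:
carry_out(deltas=[{"hand":50,"dp":[0,0,0.02],"spin":0},{"hand":50,"dp":[0,0,0.035],"spin":0},{"hand":50,"dp":[0,0,0.05],"spin":0},{"hand":50,"dp":[0,0,0.062],"spin":0},{"hand":50,"dp":[0,0,0.07],"spin":0},{"hand":50,"dp":[0,0,0.075],"spin":0},{"hand":50,"dp":[0,0,0.075],"spin":0}])

```text
time: 45.55
ee_pos: [0.561, -0.2346, 0.0717]
eef_rot: [-0.029, 1.0, 0.0, -0.0]
ft_force: [0.4, 0.2, -4.4]
width: 0.0575
grip_force: 54.8
```

Call:
carry_out(deltas=[{"hand":50,"dp":[0,0,0.004],"spin":0},{"hand":50,"dp":[0,0,0.008],"spin":0},{"hand":50,"dp":[0,0,0.01],"spin":0},{"hand":50,"dp":[0,0,0.01],"spin":0}])

```text
time: 45.95
ee_pos: [0.561, -0.2346, 0.0692]
eef_rot: [-0.029, 1.0, -0.0, -0.0]
ft_force: [0.7, 0.2, -4.7]
width: 0.0576
grip_force: 54.8
```

Call:
carry_out(deltas=[{"hand":50,"dp":[0,0,0.003],"spin":0},{"hand":50,"dp":[0,0,0.005],"spin":0},{"hand":50,"dp":[0,0,0.006],"spin":0},{"hand":50,"dp":[0,0,0.006],"spin":0}])

```text
time: 46.35
ee_pos: [0.5612, -0.2346, 0.0683]
eef_rot: [-0.029, 1.0, -0.0, 0.0]
ft_force: [-2.9, 0.8, 2.2]
width: 0.0572
grip_force: 54.8
```

It touches the floor at exactly the expected height. I'll release and withdraw.

Call:
carry_out(deltas=[{"hand":50,"dp":[0,0,0],"spin":0},{"hand":50,"dp":[0,0,0],"spin":0},{"hand":50,"dp":[0,0,0],"spin":0}], force=3)

```text
time: 46.65
ee_pos: [0.5612, -0.235, 0.068]
eef_rot: [-0.029, 1.0, -0.0, 0.0]
ft_force: [-0.8, -1.7, 1.7]
width: 0.0585
grip_force: 3.0
```

Call:
carry_out(deltas=[{"hand":59,"dp":[0,0,0],"spin":0},{"hand":61,"dp":[0,0,0],"spin":0},{"hand":68,"dp":[0,0,0],"spin":0},{"hand":76,"dp":[0,0,0],"spin":0},{"hand":76,"dp":[0,0,-0.04],"spin":0},{"hand":76,"dp":[0,0,-0.12],"spin":0},{"hand":80,"dp":[0,0,-0.28],"spin":0},{"hand":80,"dp":[0,0,-0.44],"spin":0},{"hand":80,"dp":[0,0,-0.6],"spin":0},{"hand":80,"dp":[0,0.4,-0.7],"spin":0},{"hand":80,"dp":[0,0.7,-0.7],"spin":0},{"hand":80,"dp":[0,1.0,-0.7],"spin":0},{"hand":80,"dp":[0,1.0,-0.7],"spin":0},{"hand":80,"dp":[0,1.0,-0.7],"spin":0},{"hand":80,"dp":[0,1.0,-0.7],"spin":0}])

```text
time: 48.15
ee_pos: [0.5456, 0.0234, 0.2447]
eef_rot: [-0.035, 0.999, 0.001, 0.001]
ft_force: [-0.6, -0.1, 0.0]
width: 0.0799
grip_force: 0.0
```

```bash
python3 - <<'E'
from h import *
s=read_state();print(s['time'],np.round(s['ee_pos'],3),np.round(s['ft_force'],1))
S,D=cal('scene'),cal('side');t=np.radians(3.4);k=np.array([.528,-.222]);ex=np.array([np.cos(t),np.sin(t)]);ey=np.array([-ex[1],ex[0]])
o={'scene':cv2.imread('pics/scene0.png'),'side':cv2.imread('pics/side0.png')}
P=lambda a,b,z:[*(k+ex*a/1e3+ey*b/1e3),z]
for n,C in(('scene',S),('side',D)):
    im=camera(n)[:,:,::-1].copy();cv2.imwrite(f'pics/{n}_end.png',im)
    g=cv2.GaussianBlur(cv2.cvtColor(im,6),(3,3),0).astype(int);v=lambda X:int(g[tuple(np.round(proj(C,X)).astype(int)[::-1])])
    print(n,'tin top along x',[(a,v(P(a,-14,.1))) for a in range(-14,84,4)])
    print(n,'tin top along y',[(b,v(P(32,b,.1))) for b in range(-60,34,4)])
    print(n,'brush top along x',[(a,v(P(a,33,.063))) for a in range(-84,88,6)])
    m=(im.max(2)<55).astype(np.uint8);x,y=proj(C,[.4935,-.2385,.12]).astype(int);_,l,st,ce=cv2.connectedComponentsWithStats(m);print('cap',(x,y),st[l[y,x]],ce[l[y,x]].round(1))
    d=cv2.absdiff(im,o[n]).max(2);m2=cv2.morphologyEx((d>60).astype(np.uint8),cv2.MORPH_OPEN,np.ones((3,3)))
    for nm,X in(('clamp',(.54,-.026,.04)),('loupe',(.665,-.179,.042)),('jar',(.363,-.091,.06)),('level',(.372,.051,.018)),('twz',(.70,.03,.004)),('pink',(.728,.171,.095)),('turq',(.537,-.353,.095)),('turq2',(.774,-.089,.095))):
        a,b=proj(C,X).astype(int);print(nm,int(m2[b-6:b+7,a-6:a+7].sum()),end='; ')
    print()
E
```

```text
48.15 [0.546 0.023 0.245] [-0.6 -0.1  0. ]
scene tin top along x [(-14, 91), (-10, 67), (-6, 60), (-2, 110), (2, 188), (6, 194), (10, 196), (14, 193), (18, 191), (22, 195), (26, 197), (30, 196), (34, 194), (38, 194), (42, 195), (46, 195), (50, 195), (54, 195), (58, 196), (62, 193), (66, 165), (70, 81), (74, 65), (78, 61), (82, 65)]
scene tin top along y [(-60, 125), (-56, 144), (-52, 71), (-48, 74), (-44, 88), (-40, 169), (-36, 194), (-32, 192), (-28, 195), (-24, 197), (-20, 197), (-16, 195), (-12, 195), (-8, 194), (-4, 194), (0, 195), (4, 194), (8, 193), (12, 189), (16, 176), (20, 207), (24, 218), (28, 217), (32, 217)]
scene brush top along x [(-84, 162), (-78, 164), (-72, 163), (-66, 163), (-60, 196), (-54, 217), (-48, 214), (-42, 213), (-36, 210), (-30, 215), (-24, 216), (-18, 217), (-12, 218), (-6, 218), (0, 218), (6, 218), (12, 218), (18, 218), (24, 218), (30, 218), (36, 218), (42, 219), (48, 219), (54, 220), (60, 219), (66, 180), (72, 87), (78, 73), (84, 117)]
cap (np.int64(209), np.int64(263)) [200 255  23  21 382] [210.6 265.3]
clamp 154; loupe 0; jar 0; level 53; twz 0; pink
[... 397 characters left out ...]
40, 190), (-36, 204), (-32, 210), (-28, 211), (-24, 213), (-20, 212), (-16, 211), (-12, 210), (-8, 210), (-4, 211), (0, 211), (4, 209), (8, 202), (12, 172), (16, 119), (20, 83), (24, 64), (28, 58), (32, 60)]
side brush top along x [(-84, 160), (-78, 139), (-72, 144), (-66, 94), (-60, 188), (-54, 237), (-48, 235), (-42, 236), (-36, 235), (-30, 233), (-24, 234), (-18, 236), (-12, 236), (-6, 235), (0, 234), (6, 234), (12, 233), (18, 233), (24, 233), (30, 233), (36, 233), (42, 232), (48, 232), (54, 232), (60, 231), (66, 208), (72, 177), (78, 171), (84, 160)]
cap (np.int64(382), np.int64(201)) [373 194  19  19 281] [381.9 203. ]
clamp 148; loupe 58; jar 0; level 0; twz 0; pink 0; turq 0; turq2 0;
```

The tin (-3 to 67 mm), brush (about ±64) and bottle all stand at the expected heights in both views. One last check: the clamp, which the gripper may be shading.

Call:
carry_out(deltas=[{"hand":80,"dp":[0,0.5,-0.3],"spin":0},{"hand":80,"dp":[0,0.5,-0.3],"spin":0},{"hand":80,"dp":[0,0.5,-0.3],"spin":0},{"hand":80,"dp":[0,0.5,-0.3],"spin":0},{"hand":80,"dp":[0,0.5,-0.3],"spin":0}])

```text
time: 48.75
ee_pos: [0.5395, 0.1391, 0.3182]
eef_rot: [-0.029, 1.0, -0.0, 0.0]
ft_force: [-0.5, -1.5, -0.7]
width: 0.08
grip_force: 0.0
```

```bash
python3 - <<'E'
from h import *
s=read_state();print(s['time'],np.round(s['ee_pos'],3),np.abs(s['joint_vel']).max())
def red(i):
    h=cv2.cvtColor(i,cv2.COLOR_BGR2HSV);m=cv2.inRange(h,(0,180,60),(4,255,255))|cv2.inRange(h,(176,180,60),(180,255,255));n,l,st,ce=cv2.connectedComponentsWithStats(m);j=1+np.argmax(st[1:,4]);return st[j].tolist(),ce[j].round(1)
for n in('scene','side'):print(n,red(cv2.imread(f'pics/{n}0.png')),red(np.ascontiguousarray(camera(n)[:,:,::-1])))
E
```

```text
48.75 [0.54  0.139 0.318] 0.033336629958838467
scene ([305, 251, 20, 26, 407], array([314.8, 263.8])) ([305, 251, 21, 26, 409], array([314.8, 263.9]))
side ([318, 274, 15, 14, 154], array([325.3, 280.5])) ([318, 274, 15, 13, 150], array([325.2, 280.6]))
```

The clamp has not moved. I'll hand the job in.

```bash
python3 -c "
from bench import *
print(close_job())"
```

```text
the job is handed in; nothing more can be done
None
```

I handed the job in at 48.8 s: the brush, then the bottle, then the tin are in the box, and both fixed cameras show all three flat on the floor. On the tin's first try it pressed on the box's end wall with about 42 N, which is over the 40 N limit if a held object counts as the gripper; I withdrew, regripped and set it down gently, and saw no sign that the small things on the counter had moved.

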